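# Rebuild the tube mixer's collar stack and present the tube head

### The arm

A 6-joint arm with a two-finger parallel gripper is mounted at the origin on a cart in front of the work surface, level with it; the furniture and walls round the work are solid. World frame = base frame: x ahead of the robot, y to its left, z up, the work surface at z = 0. Lengths are in m, angles in rad, forces in N, time in s.
With the tool pointing down it reaches from about 0.35 to 0.975 m from the base axis. Payload 4.9 kg.
Tool frame: the origin (TCP) lies at the very end of the fingers, on their centre line; the grasp point (between the pads) lies 19 mm behind it; y points along the fingers, z is the direction in which the jaws open and shut, and the axes are right-handed (so a half turn about y gives the same grasp; the last joint's range is limited). The gripper opens to 85 mm and grips with 20 to 120 N. Pads are 22 mm wide; open, the fingers measure 114 mm over their backs; the gripper's body (76 mm by 85 mm) begins 54 mm behind the grasp point. The pads swing forward as they close: fully open they stand 13 mm farther back than shut.
Start: joints at [-1.227, 0.053, 1.613, -0, 1.476, -0.119], TCP at [0.279, -0.559, 0.231] pointing down, gripper open.
Joint ranges: [-3.01, 3.01], [-1.01, 2.22], [0.06, 2.58], [-1.02, 4.17], [0.09, 2.62], [-3.14, 3.14]. Speed limits (rad/s): [2.57, 2.57, 3.14, 3.14, 3.14, 3.14].

### API

Orientations are given as a rotation vector (axis times angle).
In Python, from station import ctrl gives the robot as it stands.
- The arm moves only by the tool arm_command, never from a script. Its argument "steps" is a list of rows, each a list of 3 entries, a list of its own where there are three numbers: the shift along the tool's x, y, z in m, then the turn, a rotation vector about the tool's x, y, z in degrees, then the opening, from 0 (shut) to 1 (fully open). In form: [[[dx, dy, dz], [ax, ay, az], gripper], ...]. A call has 1 to 5 rows; each row is the pose to reach, as a shift and turn from the pose measured when the call began, along the tool's axes at that moment; what a row does not reach only later rows make up. A row lasts 1/10 s, in which the tool goes at most 50 mm and 8.59 degrees, less where a joint would pass 70% of its speed; a pose out of reach is approached as far as the arm can. A call with a gripper value outside its range is refused whole. The fingers move at their own pace and stop on an object; "force" is the grip in N (left out, the last holds). Time passes only in rows, so rows that repeat a pose let the fingers close. It gives the time, the measured TCP pose, the force and the opening at its end, in the units of the state.
- ctrl.get_obs(): the state, without advancing time (a new reading comes with each control period).
- ctrl.get_image(name): name is "side" or "top"; returns a dict with "img" (400x640x3 uint8, red, green, blue), "camera_matrix" (3x3 intrinsics, pixels), "k1" (the pictures are not rectified: a ray, as slopes to the right and down, at radius r is drawn at 1 + k1 r^2 times it, then the intrinsics apply), "world_from_camera" (4x4, takes a point from camera to world coordinates). Camera axes: x right, y up, looking along -z (the intrinsics and any distortion apply to the point x, -y, -z); pixel columns grow to the right and rows downward; lengths in m; the calibration is good to about 2 mm. A picture is of the moment at which its call begins. There is no depth.
- ctrl.finish_job(): hands the job in, once; it reports no verdict.
Trained networks look in a picture, given as the dict that the camera call returned (one of the last four; its "shot" number tells which), for a name from the list of things; names that differ only in an ending like _2 or _b are one class to them, and where a whole thing is asked for, a point or a joint stands for the part that bears it (a point fixed in the world has none). Each returns a list of dicts, best first, with "confidence" (0 to 1); they miss things now and then, are a little off and sometimes report something else, mostly with a low value. They report only what shows in the picture. A call takes as long as a camera call.
- ctrl.boxes_of(picture, name): "position" ([row, column] in pixels, amid what is visible of it).
The state is a dict: "t": time; "q": joint angles; "dq": joint speeds; "effort": joint torques, N m; "tool_pos": TCP position; "tool_rot": TCP orientation; "contact_force": force on the tool from outside, world axes, zero at the start; "wrist_torque": the same for the moment, N m; "opening": finger opening in m.
Only numpy, scipy, OpenCV 4.12 (cv2) and the standard library are available. Lean on these libraries where they do the work, as an engineer would, in place of code of your own. Each camera call takes 0.05 s, during which the arm holds its last target.

### The job

Rebuild the tube mixer: thread the wide collar down the shaft of the drive base until it is fully home, release it, then thread the narrow collar on and release it seated on the wide one. Then take the tube head by its rib, carry it over the bottles without disturbing them, and hold it level and still about 1 cm above the tip of the shaft for the fit to be checked: its bore centred over the shaft, its pin holes in line with the two drive pins (either way round), not touching the drive base or the collars. Finish while still holding it there; do not lower it or let it go.

Things in the scene. Friction and masses are not known exactly. Their poses are not given: they have to be found in the camera images.
- drive: Fixed round drive base of a tube mixer, grey, 126 mm in diameter, its flat top 25 mm above the worktop. Origin at the centre of its underside, z up. A steel shaft 14 mm in diameter with a tapered tip stands upright at the centre and rises 46 mm above the flat top. Two steel drive pins, 8 mm in diameter and rising 40 mm above the flat top, stand 36 mm either side of the shaft on the body's x axis.
- drive_seat (a point): Centre of the flat top of the drive base, at the foot of the shaft (the level the wide collar sits on). Axes as drive. Mind the furniture: a tall printer fills the worktop to the left (beyond y = 0.27 where x is over 0.46) and an instrument to the right (beyond y = -0.42, x over 0.46).
- drive_tip (a point): Centre of the tip of the shaft, 46 mm above drive_seat. Axes as drive.
- wide_collar_center (a point): Centre (half-way up, on the axis) of the wide, low loose dark-steel collar: 50 mm outside, bore 22 mm, 12 mm high, lying flat; z is its axis. 60 g.
- narrow_collar_center (a point): Centre (half-way up, on the axis) of the narrow, taller loose dark-steel collar: 36 mm outside, bore 22 mm, 22 mm high, standing on end; z is its axis. 50 g.
- head_center (a point): Centre of the loose grey two-place tube head, 22 mm above its underside, in the lower part of its rib. The head lies flat: a plate 146 (x) x 40 (y) x 14 mm, with a grip rib upright on its middle, 50 mm long (x), 14 mm thick (y), from 14 to 44 mm above the underside. z up. The two ends are alike. About 0.2 kg.
- head_bore (a point): Centre of the mouth of the head's shaft bore (18 mm, closed above by the rib), in the middle of its underside. In line along x are also a pin hole (12 mm) 36 mm and a tube hole (18 mm) 57 mm to either side, through the plate. Axes as head_center.
- bottle_a: Bystander in the row of three loose bottles standing between the parts and the drive base: amber-brown reagent bottle with a black cap, 60 mm in diameter, 92 mm high. Origin at the centre of its underside, z up.
- bottle_b: Bystander in the row of three loose bottles standing between the parts and the drive base: amber-brown reagent bottle with a black cap, the largest of the three, 64 mm in diameter, 103 mm high. Origin at the centre of its underside, z up.
- bottle_c: Bystander in the row of three loose bottles standing between the parts and the drive base: cream reagent bottle with a blue cap, the smallest of the three, 52 mm in diameter, 86 mm high. Origin at the centre of its underside, z up.

How it is judged:
By the outcome, as a careful person would: the job done as asked, in the order asked, and still so for the second after the job is handed in, while the arm keeps its last pose, push and grip.
It also fails if it takes over 72 s, if anything falls off the work surface, if the arm or the gripper's body presses on something with over 40 N, if the wrist force passes 120 N, or if a joint passes its speed limit or range.

## Working session

There is one attempt and no reset: what is moved stays moved. The work goes in short steps, Python scripts to look and compute and a tool call to move; the robot and the scene stay as the last step left them, time stands still between calls to the robot, and variables do not carry over. Pictures are saved under pics/ and viewed, and the job is handed in when it is done.

Besides the shell and the picture viewer there is one more tool, called after ">>>" as name(argument=value, ...) on one line, values as JSON. arm_command: Moves the arm, as the interface text tells. Its arguments: {"type":"object","properties":{"steps":{"type":"array"},"force":{"type":"number"}},"required":["steps"]}

```bash
ls; mkdir -p pics; cat > h.py <<'E'
import numpy as np, cv2
from station import ctrl
from scipy.spatial.transform import Rotation as R
def proj(im,P):
    M=np.linalg.inv(im["world_from_camera"]);P=np.atleast_2d(P)
    c=P@M[:3,:3].T+M[:3,3]
    s=np.c_[c[:,0]/-c[:,2],-c[:,1]/-c[:,2]]
    r2=(s**2).sum(1,keepdims=True); s=s*(1+im["k1"]*r2)
    K=np.array(im["camera_matrix"]); return np.c_[s[:,0]*K[0,0]+K[0,2],s[:,1]*K[1,1]+K[1,2]]
def ray(im,uv):
    K=np.array(im["camera_matrix"]);u=np.array([(uv[0]-K[0,2])/K[0,0],(uv[1]-K[1,2])/K[1,1]])
    s=u.copy()
    for _ in range(30): s=u/(1+im["k1"]*(s@s))
    T=np.array(im["world_from_camera"]);d=T[:3,:3]@np.array([s[0],-s[1],-1.]);return T[:3,3],d
def atz(im,uv,z):
    o,d=ray(im,uv);return o+d*(z-o[2])/d[2]
def save(im,n,crop=None,k=1):
    a=im["img"][:,:,::-1]
    if crop: a=a[crop[0]:crop[1],crop[2]:crop[3]]
    if k!=1:a=cv2.resize(a,None,fx=k,fy=k,interpolation=cv2.INTER_CUBIC)
    cv2.imwrite("pics/"+n,a)
E
python3 - <<'E'
from h import *
np.set_printoptions(precision=4,suppress=True)
o=ctrl.get_obs();print(o)
print(R.from_rotvec(o["tool_rot"]).as_matrix())
for n in("top","side"):
    im=ctrl.get_image(n);save(im,n+"0.png")
    print(n,im["camera_matrix"],im["k1"],im["world_from_camera"])
    for t in["drive","drive_seat","drive_tip","wide_collar_center","narrow_collar_center","head_center","head_bore","bottle_a","bottle_c"]:
        print(t,[(np.round(b["position"],1),round(b["confidence"],2)) for b in ctrl.boxes_of(im,t)][:4])
E
```

```text
pics
{'t': 0.0, 'q': array([-1.227 ,  0.0534,  1.6143, -0.    ,  1.476 , -0.119 ]), 'dq': array([-0.0007,  0.0014,  0.001 ,  0.0001,  0.0009,  0.0016]), 'effort': array([  0.0004, -39.3679, -37.0177,  -0.0001,   0.0069,   0.    ]), 'tool_pos': array([ 0.2788, -0.5587,  0.23  ]), 'tool_rot': array([-0.4631,  1.9662, -1.962 ]), 'contact_force': array([ 0.3953, -0.245 ,  0.4321]), 'wrist_torque': array([ 0.0388, -0.0144, -0.0179]), 'opening': 0.08521620121455202}
[[-0.8948 -0.0007  0.4465]
 [-0.4465  0.002  -0.8948]
 [-0.0002 -1.     -0.0021]]
top [[461.0924   0.     314.3911]
 [  0.     461.0924 206.3787]
 [  0.       0.       1.    ]] -0.1291885730972748 [[ 0.0024  0.9854 -0.1702  0.3441]
 [-1.      0.0026  0.001  -0.0959]
 [ 0.0014  0.1702  0.9854  1.0251]
 [ 0.      0.      0.      1.    ]]
drive [(array([223.1, 218.7]), 0.72), (array([253.7, 280.1]), 0.54)]
drive_seat [(array([227.7, 218.7]), 0.85)]
drive_tip [(array([225. , 218.4]), 0.79)]
wide_collar_center [(array([199.7, 336.4]), 0.7), (array([162., 284.]), 0.53)]
narrow_collar_center [(array([234.4, 333. ]), 0.59)]
head_center
[... 385 characters left out ...]
     0.       1.    ]] -0.15936898774769967 [[-0.9968  0.0338 -0.0725  0.4513]
 [-0.0774 -0.6352  0.7685  0.724 ]
 [-0.0201  0.7716  0.6357  0.7408]
 [ 0.      0.      0.      1.    ]]
drive [(array([298.6, 332.3]), 0.95)]
drive_seat [(array([299.1, 336. ]), 0.94)]
drive_tip [(array([298.6, 335.9]), 0.61)]
wide_collar_center [(array([207.1, 309.7]), 0.47)]
narrow_collar_center [(array([209.5, 350.5]), 0.8)]
head_center [(array([172. , 344.4]), 0.73)]
head_bore [(array([170.9, 343.4]), 0.72)]
bottle_a [(array([236.4, 369.5]), 0.92), (array([230.7, 322.7]), 0.6), (array([236.1, 279.4]), 0.49)]
bottle_c [(array([236.4, 369.5]), 0.92), (array([230.7, 322.7]), 0.6), (array([236.1, 279.4]), 0.49)]
```

View pics/top0.png

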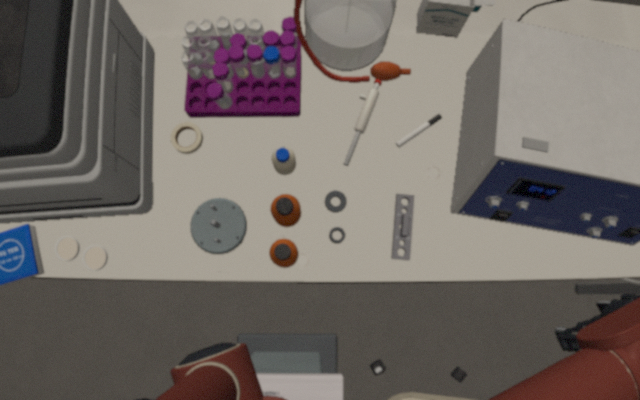

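View pics/side0.png

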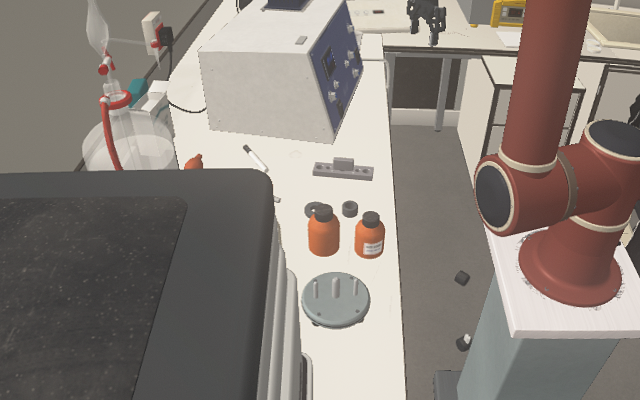

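```bash
python3 - <<'E'
import cv2
a=cv2.imread("pics/top0.png");cv2.imwrite("pics/top0c.png",cv2.resize(a[125:300,165:425],None,fx=3,fy=3,interpolation=cv2.INTER_CUBIC))
a=cv2.imread("pics/side0.png");cv2.imwrite("pics/side0c.png",cv2.resize(a[140:340,200:460],None,fx=3,fy=3,interpolation=cv2.INTER_CUBIC))
E
```

```text
(no output)
```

View pics/top0c.png

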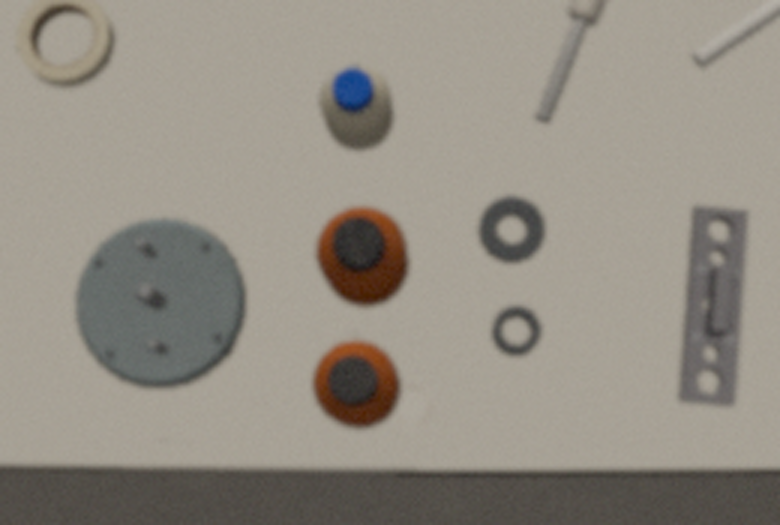

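View pics/side0c.png

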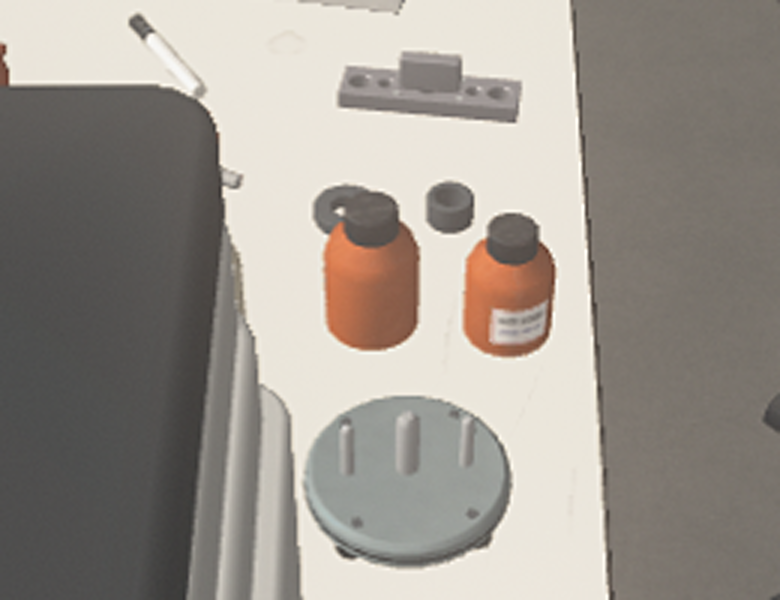

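```bash
cat > m.py <<'E'
from h import *
from scipy.optimize import least_squares
np.set_printoptions(precision=4,suppress=True)
th=np.linspace(0,2*np.pi,60,endpoint=False)
def circ(x,y,z,r): return np.c_[x+r*np.cos(th),y+r*np.sin(th),z+0*th]
def cen(poly):
    m=cv2.moments(poly.astype(np.float32).reshape(-1,1,2));return np.array([m["m10"]/m["m00"],m["m01"]/m["m00"]]),m["m00"]
def fitcyl(im,c,z0,z1,r,guess):
    f=lambda p:cen(cv2.convexHull(np.r_[proj(im,circ(*p,z0,r)),proj(im,circ(*p,z1,r))].astype(np.float32)))[0]-c
    s=least_squares(f,guess,diff_step=1e-3);p=s.x
    return p,cen(cv2.convexHull(np.r_[proj(im,circ(*p,z0,r)),proj(im,circ(*p,z1,r))].astype(np.float32)))[1]
def blob(mask,near):
    n,l,st,ce=cv2.connectedComponentsWithStats(mask.astype(np.uint8))
    d=[np.hypot(*(ce[i]-near)) if st[i,4]>15 else 1e9 for i in range(1,n)];i=1+int(np.argmin(d))
    m=(l==i).astype(np.uint8);k,_=cv2.findContours(m,cv2.RETR_EXTERNAL,cv2.CHAIN_APPROX_NONE)
    f=np.zeros_like(m);cv2.drawContours(f,k,-1,1,-1);ys,xs=np.nonzero(f)
    return np.array([xs.mean(),ys.mean()]),len(xs),f
E
python3 - <<'E'
from m import *
im=ctrl.get_image("top");a=im["img"].astype(float)
a=cv2.GaussianBlur(a,(0,0),0.8);g=a.mean(2)
tab=a[180:190,310:330].mean((0,1));print("table",tab, "disc",a[225:240,205:212].mean((0,1)),"head",a[215,404],a[255,402])
def at(u,t):return g<t
for n,near,z,r,t in[("wide",(335.5,201),(0,.012),.025,120),("narrow",(337,235),(0,.022),.018,120),("disc",(218,225),(0.005,.025),.063,140)]:
    c,A,f=blob(g<t,near);p,A2=fitcyl(im,c,*z,r,atz(im,c,z[1])[:2]);print(n,c,A,A2,p)
c,A,f=blob(g<140,(402,227));k,_=cv2.findContours(f,cv2.RETR_EXTERNAL,cv2.CHAIN_APPROX_NONE);print("head",c,A,cv2.minAreaRect(k[0]))
box=cv2.boxPoints(cv2.minAreaRect(k[0]));print([atz(im,b,.014) for b in box], atz(im,c,.012))
for n,near,h,r in[("a",(284,252),.092,.03),("b",(285,210),.103,.032),("c",(284,160),.086,.026)]:
    sat=a.max(2)-a.min(2);c,A,f=blob((sat>45)|(g<100) if n!="c" else (np.abs(a-tab).max(2)>25),near);p=fitcyl(im,c,0,h*.75,r,atz(im,c,h/2)[:2]);print(n,c,A,p)
save(im,"d1.png",(190,260,185,255),8)
s=ctrl.get_image("side");save(s,"s1.png",(260,335,295,375),8);save(s,"s2.png",(150,225,290,390),8)
save(im,"h1.png",(185,270,300,430),6)
E
```

```text
table [167.3654 161.4123 149.66  ] disc [102.2238 107.3468 104.9092] head [101.8904  97.0851  96.1268] [142.7137 137.4229 129.183 ]
wide [335.1618 201.2387] 377 403.4852770853322 [ 0.532  -0.1435]
narrow [336.6    234.8905] 210 226.41136347944848 [ 0.4553 -0.146 ]
disc [218.4121 226.0156] 2635 2604.2383270362625 [0.474  0.1157]
head [402.2738 226.7376] 1311 ((402.2791748046875, 226.59136962890625), (19.877925872802734, 66.54474639892578), 4.085616588592529)
[array([ 0.4019, -0.263 ,  0.014 ]), array([ 0.5505, -0.2773,  0.014 ]), array([ 0.5474, -0.3223,  0.014 ]), array([ 0.3987, -0.3069,  0.014 ])] [ 0.4737 -0.2925  0.012 ]
a [283.453  252.4091] 638 (array([ 0.4139, -0.0316]), 703.8472075585742)
b [285.6111 209.7842] 774 (array([ 0.5053, -0.0351]), 859.8041974834632)
c [283.6809 161.2022] 539 (array([ 0.6164, -0.0285]), 599.2679106371943)
```

View pics/d1.png

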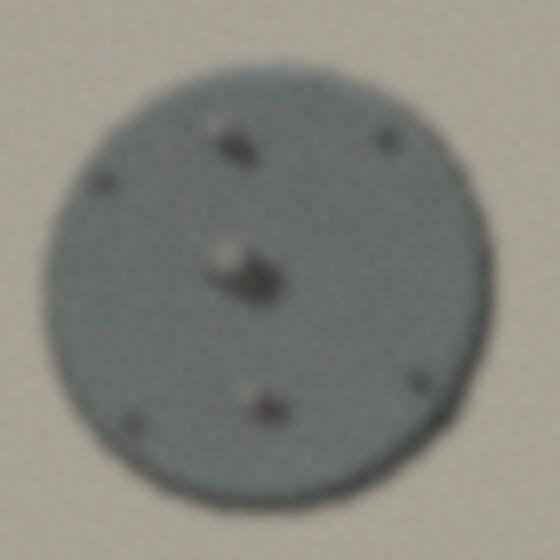

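View pics/s1.png

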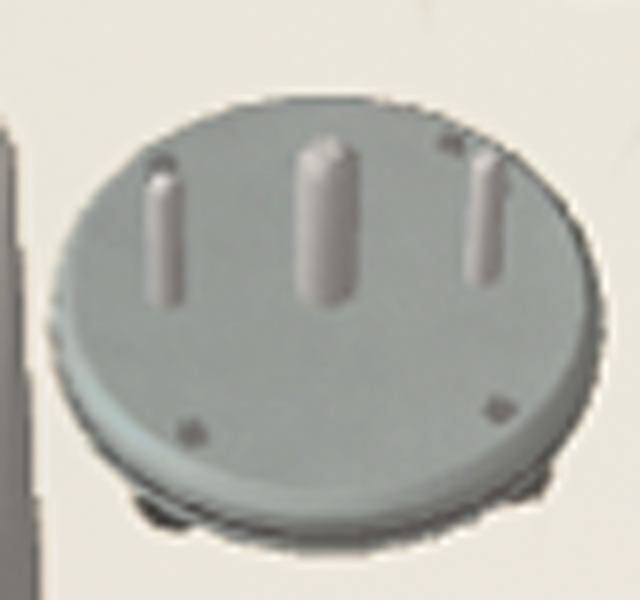

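View pics/h1.png

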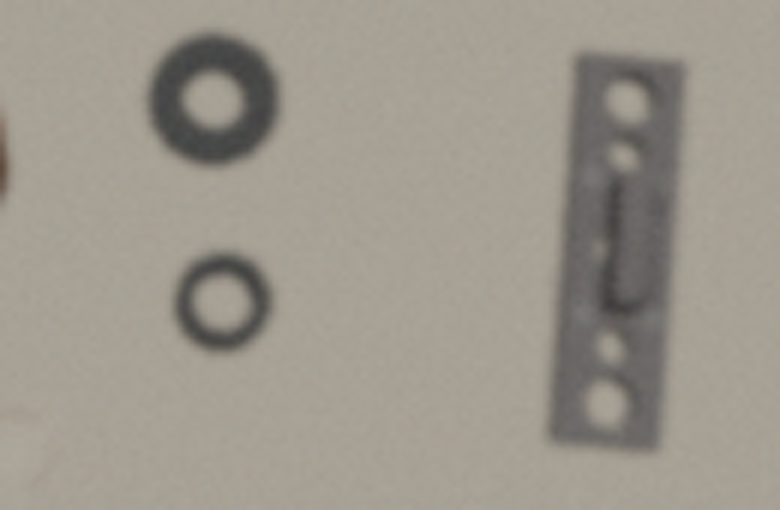

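View pics/s2.png

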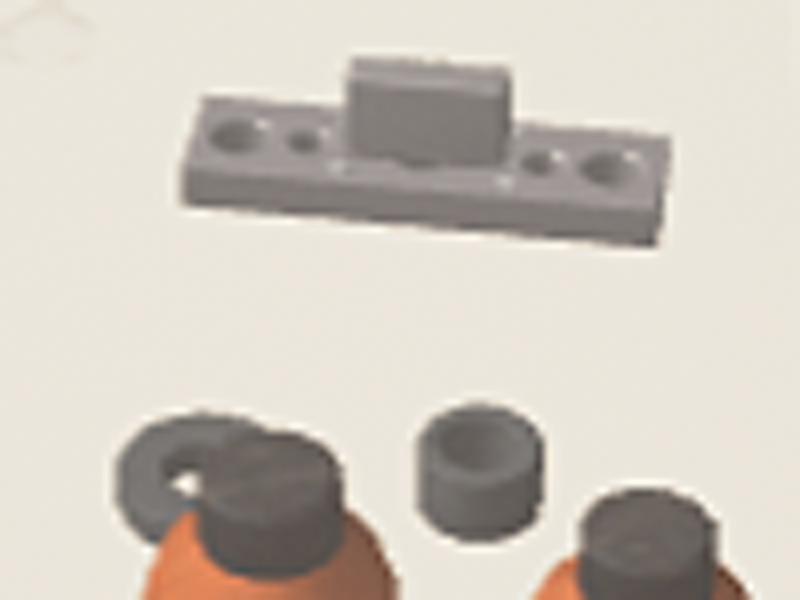

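```bash
python3 - <<'E'
from m import *
top=ctrl.get_image("top");side=ctrl.get_image("side")
def pts(p):
    x,y,w=p;c,s=np.cos(w),np.sin(w)
    L=[]
    for k,h in((.036,.040),(0,.046),(-.036,.040)): L.append([x+k*c,y+k*s,.025+h])
    return np.array(L)
t=np.array([(220,128),(232,250),(250,393)])/8.+[185,190]-.44
f=least_squares(lambda p:(proj(top,pts(p))-t).ravel(),[.474,.1157,.1]);print("top",f.x,f.fun.reshape(-1,2))
# side: far x = left
tip=np.array([(166,172),(328,140),(487,155)])/8.+[295,260]-.44
f=least_squares(lambda p:(proj(side,pts(p))-tip).ravel(),[.474,.1157,.1]);print("side tips",f.x,f.fun.reshape(-1,2))
def ft(p):
    q=pts(p);q[:,2]=.025;return q
foot=np.array([(168,297),(328,290),(484,277)])/8.+[295,260]-.44
f=least_squares(lambda p:(proj(side,ft(p))-foot).ravel(),[.474,.1157,.1]);print("side feet",f.x,f.fun.reshape(-1,2))
# head side view: plate top corners
def hd(p):
    x,y,w=p;c,s=np.cos(w),np.sin(w);L=[]
    for a,b,z in((.073,.02,.014),(-.073,.02,.014),(-.073,-.02,.014),(.073,-.02,.014),(.025,.007,.044),(-.025,.007,.044),(-.025,-.007,.044),(.025,-.007,.044),(.073,.02,0),(-.073,.02,0)): L.append([x+a*c-b*s,y+a*s+b*c,z])
    return np.array(L)
hp=np.array([(185,172),(659,208),(669,136),(203,97),(346,83),(510,97),(512,67),(350,58),(182,205),(656,243)])/8.+[290,150]-.44
f=least_squares(lambda p:(proj(side,hd(p))-hp).ravel(),[.474,-.29,-.07]);print("head side",f.x,f.fun.reshape(-1,2).round(1).tolist())
hp=np.array([(683,62),(578,52),(549,440),(658,450)])/6.+[300,185]-.44
def hd4(p): return hd(p)[[3,0,1,2]]
f=least_squares(lambda p:(proj(top,hd4(p))-hp).ravel(),[.474,-.29,-.07]);print("head top",f.x,f.fun.reshape(-1,2).round(1).tolist())
# narrow in side: silhouette top ellipse centre ; 
c=np.array([480,(403+540)/2])/8.+[290,150]-.44
p,A=fitcyl(side,c,0,.022,.018,[.455,-.146]);print("narrow side",p)
# wide side: left edge col 115 , bottom edge 
def wsil(p):
    h=np.r_[proj(side,circ(*p,0,.025)),proj(side,circ(*p,.012,.025))];return np.array([h[:,0].min(),h[:,1].min()])
e=np.array([115,412])/8.+[290,150]-.44
f=least_squares(lambda p:wsil(p)-e,[.53,-.143],diff_step=1e-3);print("wide side",f.x)
E
```

```text
top [0.4765 0.1153 0.1505] [[ 0.0682 -0.4049]
 [-0.1732  0.5441]
 [ 0.1053 -0.1458]]
side tips [0.4739 0.1136 0.1287] [[-0.1957 -0.1976]
 [-0.0817  0.4336]
 [ 0.2785 -0.2551]]
side feet [0.4735 0.116  0.1397] [[ 0.0892  0.1186]
 [-0.14   -0.2362]
 [ 0.0508  0.1192]]
head side [ 0.4736 -0.2954 -0.0849] [[-0.5, 0.1], [0.3, 0.4], [0.3, -0.1], [-0.1, 0.1], [-0.3, -0.5], [-0.1, -0.7], [0.2, -0.2], [-0.1, -0.6], [-0.0, 0.6], [0.4, 0.7]]
head top [ 0.475  -0.2926 -0.0973] [[0.0, -0.1], [-0.0, -0.2], [0.1, 0.1], [-0.1, 0.1]]
narrow side [ 0.4541 -0.1487]
wide side [ 0.5304 -0.1446]
```

```bash
cat > g.py <<'E'
import sys
from h import *
np.set_printoptions(precision=4,suppress=True)
def go(x,y,z,ang):
    o=ctrl.get_obs();M=R.from_rotvec(o["tool_rot"]).as_matrix();a=np.radians(ang)
    zz=np.array([np.cos(a),np.sin(a),0]);yy=np.array([0,0,-1.]);G=np.c_[np.cross(yy,zz),yy,zz]
    d=M.T@(np.array([x,y,z])-o["tool_pos"]);rv=np.degrees(R.from_matrix(M.T@G).as_rotvec())
    print("t",round(o["t"],2),"pos",o["tool_pos"],"jaw",np.degrees(np.arctan2(M[1,2],M[0,2])).round(2),"tilt",M[2,[0,2]],"open",round(o["opening"],4),"F",o["contact_force"].round(2))
    print("shift",d.round(4).tolist(),"turn",rv.round(2).tolist())
if __name__=="__main__": go(*map(float,sys.argv[1:5]))
E
python3 g.py 0.5315 -0.144 0.13 -82.1
```

```text
t 1.2 pos [ 0.279  -0.5592  0.2313] jaw -63.48 tilt [0. 0.] open 0.0854 F [ 0.06 -0.31 -0.3 ]
shift [-0.4113, 0.1013, -0.2588] turn [-0.0, 18.62, 0.0]
```

>>> arm_command(steps=[[[-0.411,0.101,-0.259],[0,18.6,0],0.8],[[-0.411,0.101,-0.259],[0,18.6,0],0.8],[[-0.411,0.101,-0.259],[0,18.6,0],0.8],[[-0.411,0.101,-0.259],[0,18.6,0],0.8],[[-0.411,0.101,-0.259],[0,18.6,0],0.8]], force=30)

```text
t: 1.7
tool_pos: [0.4068, -0.3484, 0.1802]
tool_rot: [-0.148, 2.149, -2.15]
contact_force: [0.6, -0.6, 0.2]
opening: 0.0685
```

```bash
python3 g.py 0.5315 -0.144 0.13 -82.1
```

```text
t 1.7 pos [ 0.4068 -0.3484  0.1802] jaw -82.11 tilt [-0.0005  0.0005] open 0.0685 F [ 0.63 -0.59  0.19]
shift [-0.1516, 0.0502, -0.1853] turn [-0.03, -0.01, -0.03]
```

>>> arm_command(steps=[[[-0.152,0.05,-0.185],[0,0,0],0.8],[[-0.152,0.05,-0.185],[0,0,0],0.8],[[-0.152,0.05,-0.185],[0,0,0],0.8],[[-0.152,0.05,-0.185],[0,0,0],0.8],[[-0.152,0.05,-0.185],[0,0,0],0.8]])

```text
t: 2.2
tool_pos: [0.5329, -0.1422, 0.1301]
tool_rot: [-0.147, 2.148, -2.15]
contact_force: [0.1, -0.7, -1.0]
opening: 0.0683
```

```bash
python3 g.py 0.5315 -0.144 0.05 -82.1; python3 -c "
from h import *
im=ctrl.get_image('top');save(im,'t2.png',(130,270,180,430),3)"
```

```text
t 2.2 pos [ 0.5329 -0.1422  0.1301] jaw -82.09 tilt [-0.0012  0.0009] open 0.0683 F [ 0.05 -0.71 -1.01]
shift [0.0017, 0.0801, 0.0015] turn [-0.05, 0.01, -0.07]
```

View pics/t2.png

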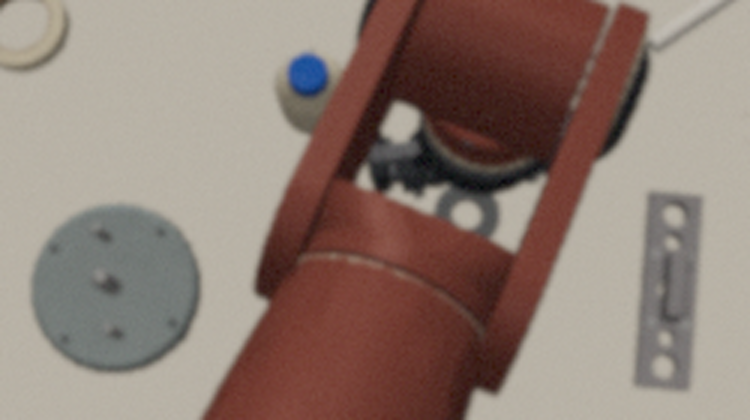

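>>> arm_command(steps=[[[0.0015,0.05,0.0015],[0,0,0],0.8],[[0.0015,0.1,0.0015],[0,0,0],0.8],[[0.0015,0.115,0.0015],[0,0,0],0.8],[[0.0015,0.115,0.0015],[0,0,0],0.8]])

```text
t: 2.65
tool_pos: [0.53, -0.1365, 0.0093]
tool_rot: [-0.16, 2.159, -2.141]
contact_force: [-0.6, -0.2, -0.2]
opening: 0.0687
```

```bash
python3 g.py 0.5315 -0.144 0.0 -82.1; python3 -c "
from h import *
im=ctrl.get_image('side');save(im,'s3.png',(130,280,240,440),4)"
```

```text
t 2.65 pos [ 0.53   -0.1365  0.0093] jaw -81.83 tilt [ 0.0053 -0.0085] open 0.0687 F [-0.63 -0.19 -0.18]
shift [-0.0004, 0.0092, 0.0077] turn [0.49, 0.27, 0.3]
```

View pics/s3.png

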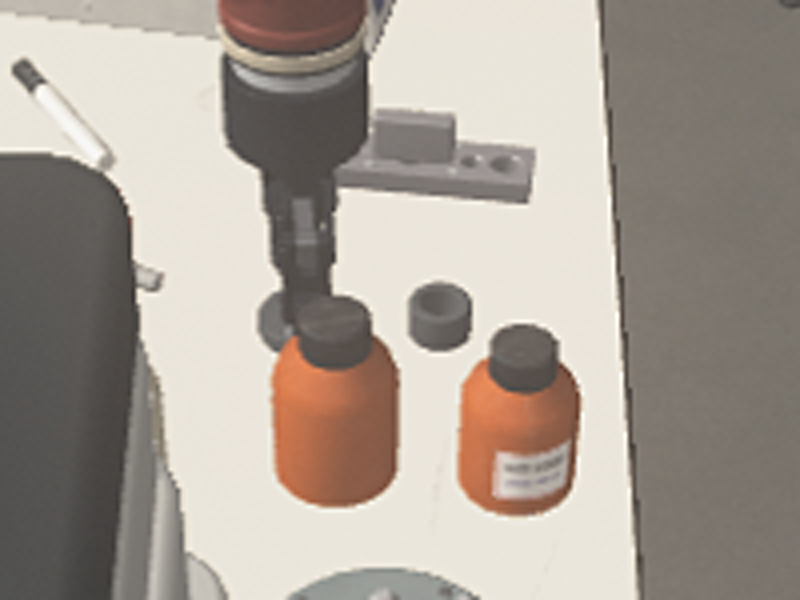

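```bash
python3 g.py 0.5315 -0.144 0.0 -82.1
```

```text
t 2.7 pos [ 0.5321 -0.1374  0.012 ] jaw -81.84 tilt [ 0.0011 -0.0061] open 0.0684 F [ 0.63 -0.05  0.15]
shift [0.0015, 0.012, 0.0065] turn [0.35, 0.26, 0.07]
```

>>> arm_command(steps=[[[0.0015,0.007,0.0065],[0.3,0.3,0],0.8],[[0.0015,0.007,0.0065],[0.3,0.3,0],0.8],[[0.0015,0.012,0.0065],[0.3,0.3,0],0.8]])

```text
t: 3.0
tool_pos: [0.5331, -0.1451, 0.0019]
tool_rot: [-0.144, 2.148, -2.151]
contact_force: [-0.5, 0.2, -0.0]
opening: 0.068
```

```bash
python3 g.py 0.5315 -0.144 0.0 -82.1
```

```text
t 3.0 pos [ 0.5331 -0.1451  0.0019] jaw -82.18 tilt [-0.0024  0.0012] open 0.068 F [-0.47  0.2  -0.01]
shift [0.0015, 0.0019, -0.0013] turn [-0.07, -0.08, -0.14]
```

>>> arm_command(steps=[[[0.0015,0.002,-0.001],[0,0,0],0.4],[[0.0015,0.002,-0.001],[0,0,0],0.4],[[0.0015,0.002,-0.001],[0,0,0],0.4],[[0.0015,0.002,-0.001],[0,0,0],0.4],[[0.0015,0.002,-0.001],[0,0,0],0.4]], force=35)

```text
t: 3.5
tool_pos: [0.532, -0.1445, 0.0007]
tool_rot: [-0.144, 2.147, -2.151]
contact_force: [-1.1, -0.9, 5.5]
opening: 0.0484
```

```bash
python3 g.py 0.5315 -0.144 0.15 -82.1
```

```text
t 3.5 pos [ 0.532  -0.1445  0.0007] jaw -82.17 tilt [-0.0031  0.0019] open 0.0484 F [-1.12 -0.89  5.46]
shift [-0.0001, -0.1493, -0.0003] turn [-0.11, -0.07, -0.18]
```

>>> arm_command(steps=[[[0,-0.02,0],[0,0,0],0.4],[[0,-0.05,0],[0,0,0],0.4],[[0,-0.09,0],[0,0,0],0.4],[[0,-0.13,0],[0,0,0],0.4],[[0,-0.15,0],[0,0,0],0.4]])

```text
t: 4.0
tool_pos: [0.533, -0.1448, 0.1545]
tool_rot: [-0.138, 2.143, -2.151]
contact_force: [-0.8, 0.2, -0.6]
opening: 0.0485
```

```bash
python3 g.py 0.474 0.1152 0.15 -82.1; python3 -c "
from h import *
im=ctrl.get_image('side');save(im,'s4.png',(80,280,240,440),3)"
```

```text
t 4.0 pos [ 0.533  -0.1448  0.1545] jaw -82.17 tilt [-0.0079  0.0045] open 0.0485 F [-0.81  0.2  -0.61]
shift [0.023, 0.0031, -0.2656] turn [-0.26, -0.07, -0.45]
```

View pics/s4.png

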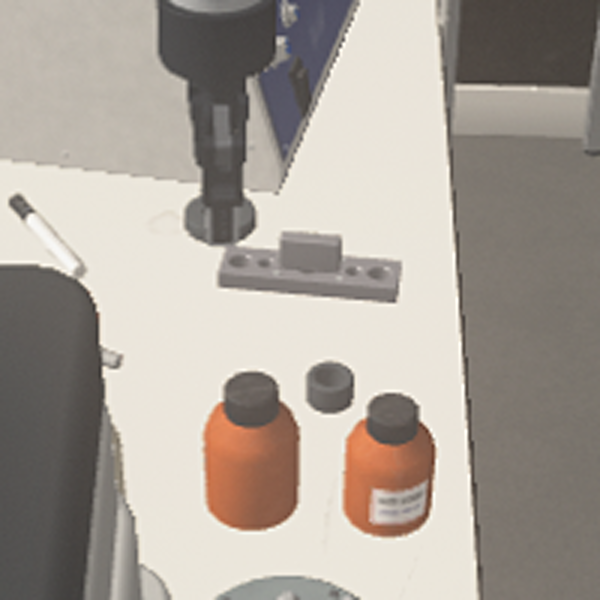

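>>> arm_command(steps=[[[0.023,-0.005,-0.265],[-0.2,0,-0.4],0.4],[[0.023,-0.005,-0.265],[-0.2,0,-0.4],0.4],[[0.023,-0.005,-0.265],[-0.2,0,-0.4],0.4],[[0.023,-0.005,-0.265],[-0.2,0,-0.4],0.4],[[0.023,-0.005,-0.265],[-0.2,0,-0.4],0.4]])

```text
t: 4.55
tool_pos: [0.477, 0.1016, 0.158]
tool_rot: [-0.143, 2.147, -2.152]
contact_force: [0.3, 0.6, -0.1]
opening: 0.0484
```

```bash
python3 g.py 0.474 0.1152 0.12 -82.1
```

```text
t 4.55 pos [0.477  0.1016 0.158 ] jaw -82.19 tilt [-0.003   0.0028] open 0.0484 F [ 0.32  0.56 -0.08]
shift [0.0012, 0.038, -0.014] turn [-0.16, -0.09, -0.17]
```

>>> arm_command(steps=[[[0.001,0.02,-0.014],[-0.2,-0.1,-0.2],0.4],[[0.001,0.055,-0.014],[-0.2,-0.1,-0.2],0.4],[[0.001,0.055,-0.014],[-0.2,-0.1,-0.2],0.4],[[0.001,0.055,-0.014],[-0.2,-0.1,-0.2],0.4]])

```text
t: 4.95
tool_pos: [0.4731, 0.115, 0.1016]
tool_rot: [-0.153, 2.152, -2.151]
contact_force: [0.2, 0.5, 0.1]
opening: 0.0487
```

```bash
python3 g.py 0.474 0.1152 0.1 -82.1; python3 -c "
from h import *
im=ctrl.get_image('side');save(im,'s5.png',(200,340,250,410),5)
im=ctrl.get_image('top');save(im,'t5.png',(170,270,150,310),5)"; python3 g.py 0.474 0.1152 0.1 -82.1
```

```text
t 4.95 pos [0.4731 0.115  0.1016] jaw -82.09 tilt [ 0.004  -0.0009] open 0.0487 F [0.2  0.49 0.09]
shift [-0.0009, 0.0016, -0.0001] turn [0.05, 0.01, 0.23]
t 5.05 pos [0.4752 0.1148 0.1041] jaw -82.14 tilt [-0.0011 -0.0007] open 0.0484 F [ 0.39  0.48 -0.1 ]
shift [0.0011, 0.0041, -0.0005] turn [0.04, -0.04, -0.07]
```

View pics/s5.png

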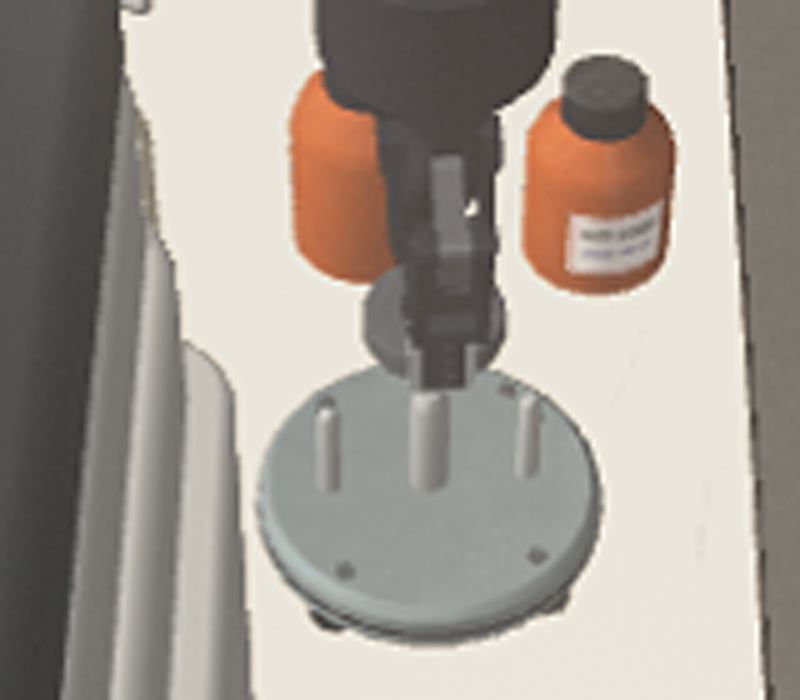

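View pics/t5.png

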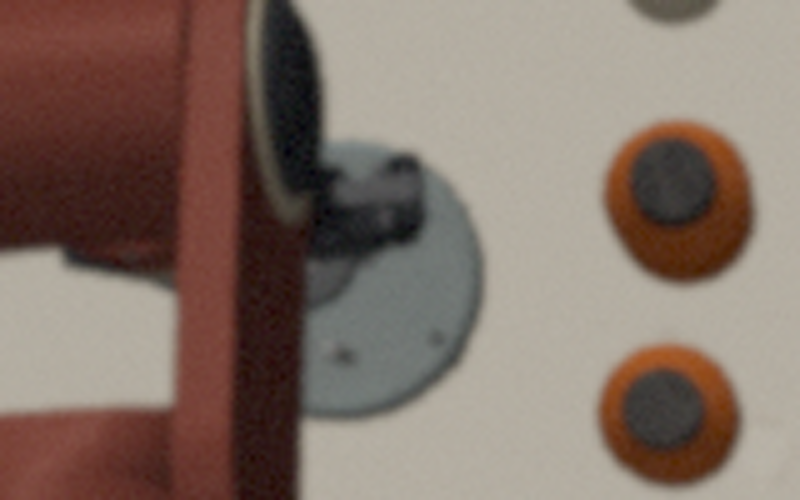

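```bash
python3 - <<'E'
from m import *
im=ctrl.get_image("side")
for z in(.098,.102,.106):
  for p in ((.4745,.115),):
    h=np.r_[proj(im,circ(*p,z,.025)),proj(im,circ(*p,z+.012,.025))]
    print(z,((h.min(0)-[250,200])*5).round(),((h.max(0)-[250,200])*5).round())
g=im["img"]
E
```

```text
0.098 [353. 262.] [500. 391.]
0.102 [353. 253.] [500. 383.]
0.106 [353. 245.] [500. 375.]
```

```bash
python3 g.py 0.4762 0.1152 0.082 -82.1
```

```text
t 5.1 pos [0.4756 0.1148 0.1046] jaw -82.15 tilt [-0.0022 -0.0006] open 0.0486 F [ 0.26  0.5  -0.01]
shift [-0.0006, 0.0226, -0.0003] turn [0.04, -0.05, -0.13]
```

>>> arm_command(steps=[[[-0.001,0.015,0],[0,0,-0.1],0.4],[[-0.001,0.023,0],[0,0,-0.1],0.4],[[-0.001,0.023,0],[0,0,-0.1],0.4],[[-0.001,0.023,0],[0,0,-0.1],0.4]])

```text
t: 5.5
tool_pos: [0.4762, 0.1148, 0.0811]
tool_rot: [-0.148, 2.152, -2.15]
contact_force: [-0.4, 0.3, -0.7]
opening: 0.0481
```

```bash
python3 g.py 0.4762 0.1152 0.06 -82.1; python3 - <<'E'
from m import *
im=ctrl.get_image('side');save(im,'s6.png',(230,330,280,390),7)
for z in(.080,.084):
    p=(.474,.1152);h=np.r_[proj(im,circ(*p,z,.025)),proj(im,circ(*p,z+.012,.025))]
    print(z,((h.min(0)-[280,230])*7).round(),((h.max(0)-[280,230])*7).round())
print(((proj(im,[[.474,.1152,.071],[.474,.1152,.025]])-[280,230])*7).round())
print(ctrl.get_obs()["tool_pos"])
E
```

```text
t 5.5 pos [0.4762 0.1148 0.0811] jaw -82.16 tilt [ 0.0007 -0.0007] open 0.0481 F [-0.42  0.33 -0.72]
shift [-0.0, 0.0211, -0.0004] turn [0.04, -0.06, 0.04]
0.08 [287. 207.] [490. 388.]
0.084 [287. 196.] [490. 377.]
[[388. 337.]
 [386. 457.]]
[0.4766 0.1149 0.0815]
```

View pics/s6.png

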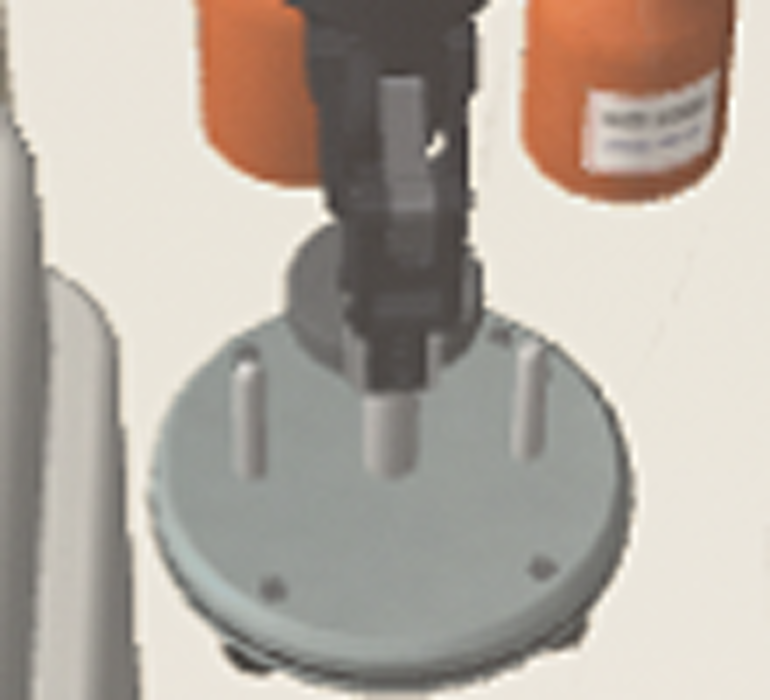

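>>> arm_command(steps=[[[0,0.008,0],[0,0,0],0.4],[[0,0.014,0],[0,0,0],0.4],[[0,0.02,0],[0,0,0],0.4],[[0,0.025,0],[0,0,0],0.4],[[0,0.025,0],[0,0,0],0.4]])

```text
t: 6.05
tool_pos: [0.4757, 0.1149, 0.0553]
tool_rot: [-0.15, 2.152, -2.151]
contact_force: [-0.5, -0.5, -1.4]
opening: 0.0484
```

```bash
python3 g.py 0.4762 0.1152 0.03 -82.1
```

```text
t 6.05 pos [0.4757 0.1149 0.0553] jaw -82.15 tilt [ 0.002  -0.0008] open 0.0484 F [-0.53 -0.45 -1.37]
shift [-0.0006, 0.0253, -0.0002] turn [0.04, -0.05, 0.12]
```

>>> arm_command(steps=[[[0,0.008,0],[0,0,0],0.4],[[0,0.014,0],[0,0,0],0.4],[[0,0.02,0],[0,0,0],0.4],[[0,0.026,0],[0,0,0],0.4],[[0,0.028,0],[0,0,0],0.4]])

```text
t: 6.55
tool_pos: [0.475, 0.1148, 0.0263]
tool_rot: [-0.151, 2.153, -2.151]
contact_force: [-0.3, 0.8, -0.9]
opening: 0.0484
```

```bash
python3 g.py 0.4762 0.1152 0.0257 -82.1
```

```text
t 6.55 pos [0.475  0.1148 0.0263] jaw -82.15 tilt [ 0.0035 -0.0008] open 0.0484 F [-0.26  0.85 -0.85]
shift [-0.0012, 0.0006, -0.0002] turn [0.05, -0.05, 0.2]
```

>>> arm_command(steps=[[[0,0.001,0],[0,0,0],0.4],[[0,0.002,0],[0,0,0],0.4],[[0,0.002,0],[0,0,0],0.4]])

```text
t: 6.85
tool_pos: [0.4753, 0.1148, 0.0257]
tool_rot: [-0.152, 2.153, -2.152]
contact_force: [-4.1, -0.4, 8.4]
opening: 0.0483
```

```bash
python3 g.py 0.4762 0.1152 0.0257 -82.1; python3 -c "
from h import *
im=ctrl.get_image('side');save(im,'s7.png',(230,330,280,390),7)"
```

```text
t 6.85 pos [0.4753 0.1148 0.0257] jaw -82.15 tilt [ 0.0041 -0.0007] open 0.0483 F [-4.11 -0.37  8.35]
shift [-0.0009, -0.0, -0.0002] turn [0.04, -0.05, 0.24]
```

View pics/s7.png

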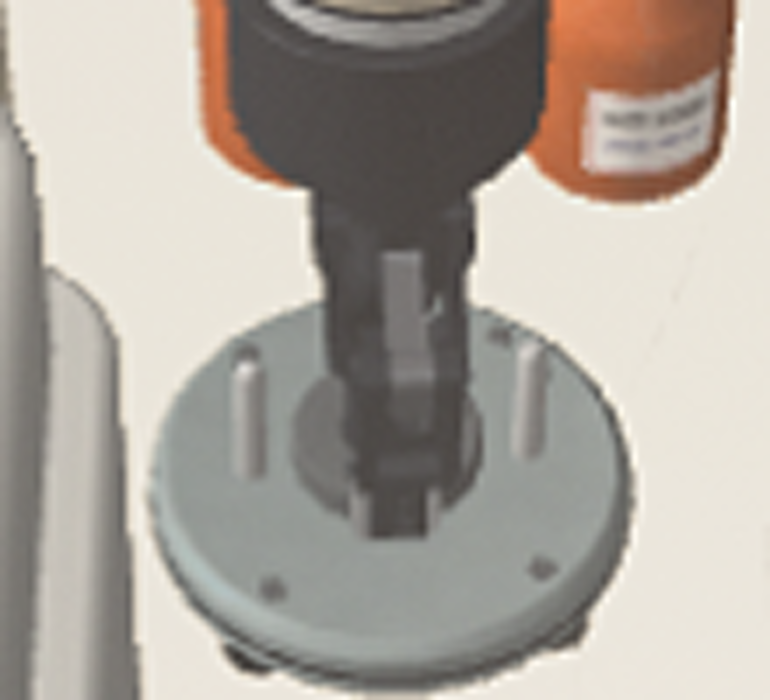

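>>> arm_command(steps=[[[0,-0.001,0],[0,0,0],0.75],[[0,-0.001,0],[0,0,0],0.75],[[0,-0.001,0],[0,0,0],0.75],[[0,-0.001,0],[0,0,0],0.75]])

```text
t: 7.3
tool_pos: [0.4753, 0.1148, 0.0266]
tool_rot: [-0.152, 2.153, -2.152]
contact_force: [-0.4, 0.3, 0.3]
opening: 0.0642
```

>>> arm_command(steps=[[[0,-0.04,0],[0,0,0],0.75],[[0,-0.09,0],[0,0,0],0.75],[[0,-0.135,0],[0,0,0],0.75],[[0,-0.135,0.1],[0,0,0],0.75],[[0,-0.135,0.1],[0,0,0],0.75]])

```text
t: 7.8
tool_pos: [0.491, 0.0155, 0.1642]
tool_rot: [-0.15, 2.147, -2.148]
contact_force: [0.2, 0.3, -0.6]
opening: 0.0642
```

```bash
python3 g.py 0.455 -0.147 0.13 -82.1; python3 -c "
from h import *
im=ctrl.get_image('side');save(im,'s8.png',(230,330,280,390),7)"
```

```text
t 7.8 pos [0.491  0.0155 0.1642] jaw -81.92 tilt [-0.0013  0.0008] open 0.0642 F [ 0.24  0.26 -0.56]
shift [0.0585, 0.0343, 0.1558] turn [-0.04, 0.18, -0.07]
```

View pics/s8.png

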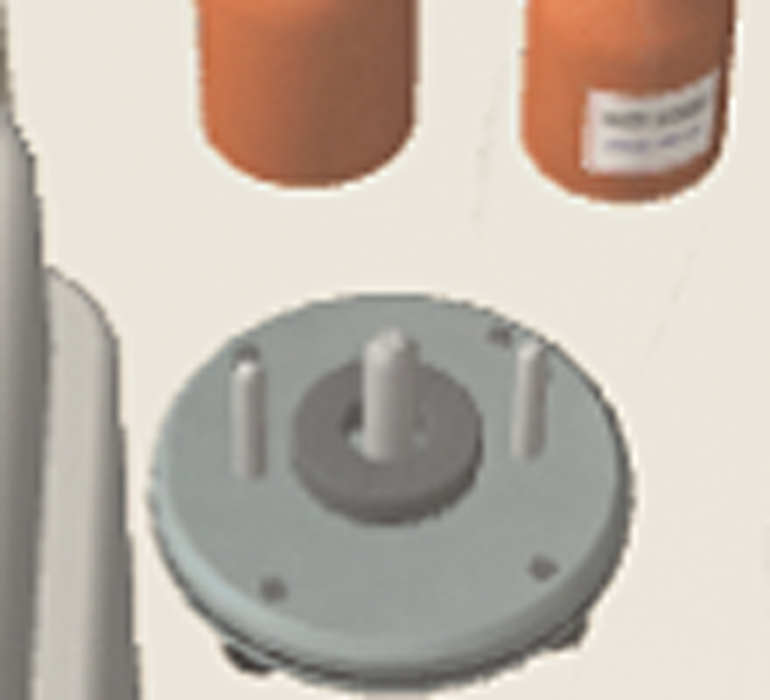

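The wide collar lies flat on the seat, with the shaft through it near (390,400). Next is the narrow one.

>>> arm_command(steps=[[[0.0585,0,0.156],[0,0.2,0],0.75],[[0.0585,0,0.156],[0,0.2,0],0.75],[[0.0585,0,0.156],[0,0.2,0],0.75],[[0.0585,0,0.156],[0,0.2,0],0.75],[[0.0585,0.04,0.156],[0,0.2,0],0.75]])

```text
t: 8.35
tool_pos: [0.4575, -0.1594, 0.1298]
tool_rot: [-0.124, 2.138, -2.167]
contact_force: [1.3, -0.1, -0.1]
opening: 0.0639
```

```bash
python3 g.py 0.4547 -0.1475 0.05 -82.1
```

```text
t 8.35 pos [ 0.4575 -0.1594  0.1298] jaw -82.84 tilt [-0.0092  0.0141] open 0.0639 F [ 1.35 -0.06 -0.15]
shift [0.002, 0.0796, -0.0133] turn [-0.81, -0.74, -0.52]
```

>>> arm_command(steps=[[[0.002,0.04,-0.0135],[-0.8,-0.7,-0.5],0.75],[[0.002,0.08,-0.0135],[-0.8,-0.7,-0.5],0.75],[[0.002,0.08,-0.0135],[-0.8,-0.7,-0.5],0.75],[[0.002,0.08,-0.0135],[-0.8,-0.7,-0.5],0.75]])

```text
t: 8.75
tool_pos: [0.4542, -0.147, 0.0493]
tool_rot: [-0.149, 2.152, -2.15]
contact_force: [0.2, -0.2, 0.7]
opening: 0.0638
```

```bash
python3 g.py 0.4547 -0.1475 0.05 -82.1; python3 - <<'E'
from m import *
im=ctrl.get_image('side');save(im,'s9.png',(130,230,300,410),7)
E
python3 g.py 0.4547 -0.1475 0.006 -82.1
```

```text
t 8.75 pos [ 0.4542 -0.147   0.0493] jaw -82.14 tilt [ 0.0013 -0.001 ] open 0.0638 F [ 0.18 -0.18  0.73]
shift [-0.0004, -0.0007, 0.0006] turn [0.06, -0.04, 0.07]
t 8.8 pos [ 0.4556 -0.1477  0.0511] jaw -82.13 tilt [-0.0018  0.0012] open 0.0638 F [ 0.55 -0.78  0.37]
shift [0.001, 0.0451, -0.0003] turn [-0.07, -0.03, -0.11]
```

View pics/s9.png

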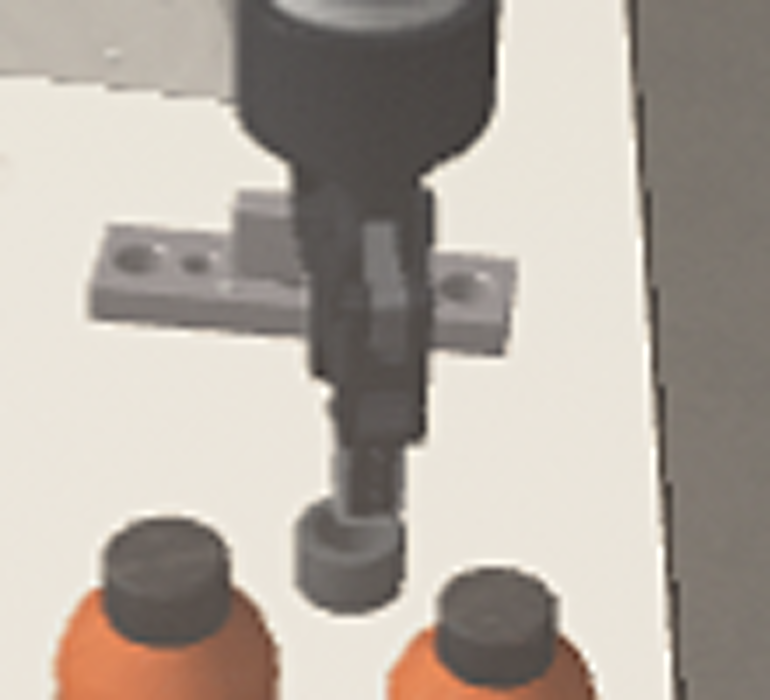

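```bash
python3 - <<'E'
from m import *
im=ctrl.get_image('side')
p=ctrl.get_obs()["tool_pos"];print(p)
z=np.array([.137,-.99,0])
P=[p,p-z*.032+[0,0,.01],p-z*.032+[0,0,.006], [.4547,-.1475,.011],[.4547,-.1475,.022],[.474,.1152,.071]]
print(((proj(im,P)-[300,130])*7).round())
E
```

```text
[ 0.4563 -0.148   0.052 ]
[[ 343.  449.]
 [ 356.  489.]
 [ 355.  499.]
 [ 345.  552.]
 [ 346.  525.]
 [ 248. 1037.]]
```

>>> arm_command(steps=[[[0.001,0.03,0],[0,0,0],0.75],[[0.001,0.045,0],[0,0,0],0.75],[[0.001,0.045,0],[0,0,0],0.75],[[0.001,0.045,0],[0,0,0],0.75]])

```text
t: 9.25
tool_pos: [0.4569, -0.1489, 0.009]
tool_rot: [-0.141, 2.143, -2.151]
contact_force: [0.1, -0.7, 0.4]
opening: 0.0641
```

```bash
python3 g.py 0.4547 -0.1475 0.006 -82.1; python3 - <<'E'
from m import *
im=ctrl.get_image('side');save(im,'s10.png',(130,230,300,410),7)
E
```

```text
t 9.25 pos [ 0.4569 -0.1489  0.009 ] jaw -82.13 tilt [-0.0061  0.0042] open 0.0641 F [ 0.09 -0.7   0.45]
shift [0.0021, 0.003, -0.0017] turn [-0.24, -0.03, -0.35]
```

View pics/s10.png

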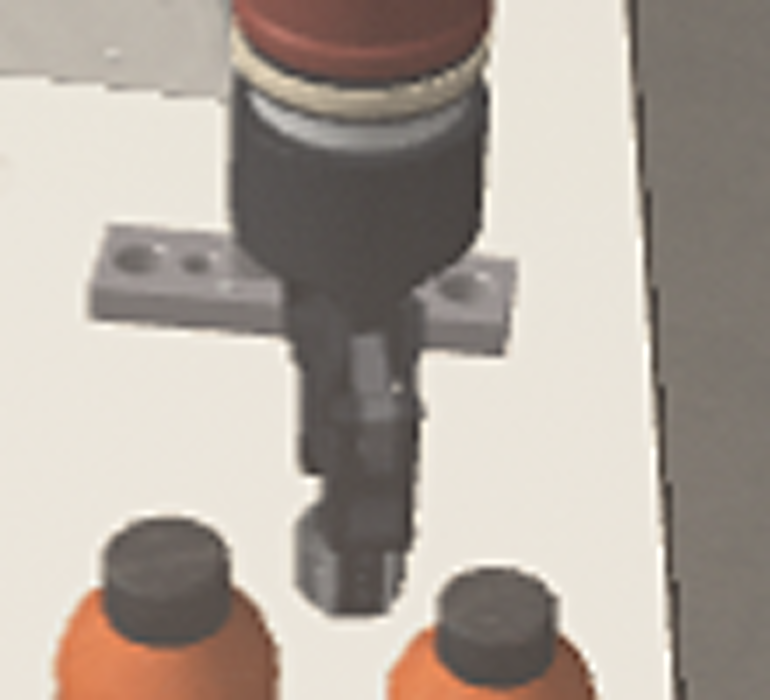

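>>> arm_command(steps=[[[0.001,0.003,-0.0015],[0,0,-0.2],0.75],[[0.001,0.003,-0.0015],[0,0,-0.2],0.2],[[0.001,0.003,-0.0015],[0,0,-0.2],0.2],[[0.001,0.003,-0.0015],[0,0,-0.2],0.2],[[0.001,0.003,-0.0015],[0,0,-0.2],0.2]])

```text
t: 9.8
tool_pos: [0.4566, -0.1479, 0.0071]
tool_rot: [-0.143, 2.143, -2.153]
contact_force: [-0.1, 0.3, 6.2]
opening: 0.034
```

>>> arm_command(steps=[[[0,0,0],[0,0,0],0.2],[[0,0,0],[0,0,0],0.2]])

```text
t: 10.0
tool_pos: [0.4567, -0.148, 0.0072]
tool_rot: [-0.143, 2.143, -2.153]
contact_force: [0.1, -0.7, 1.0]
opening: 0.0338
```

```bash
python3 g.py 0.4547 -0.1475 0.16 -82.1
```

```text
t 10.0 pos [ 0.4567 -0.148   0.0072] jaw -82.12 tilt [-0.0044  0.0052] open 0.0338 F [ 0.09 -0.7   0.97]
shift [0.0013, -0.1528, 0.0] turn [-0.3, -0.02, -0.25]
```

>>> arm_command(steps=[[[0,-0.02,0],[0,0,0],0.2],[[0,-0.06,0],[-0.3,0,-0.2],0.2],[[0,-0.11,0],[-0.3,0,-0.2],0.2],[[0,-0.15,0],[-0.3,0,-0.2],0.2],[[0,-0.155,0],[-0.3,0,-0.2],0.2]])

```text
t: 10.5
tool_pos: [0.459, -0.1489, 0.1686]
tool_rot: [-0.136, 2.139, -2.151]
contact_force: [0.5, 0.1, 0.0]
opening: 0.0333
```

```bash
python3 g.py 0.476 0.1152 0.165 -82.1; python3 - <<'E'
from m import *
im=ctrl.get_image('side');save(im,'s11.png',(60,160,300,410),7)
E
```

```text
t 10.5 pos [ 0.459  -0.1489  0.1686] jaw -82.13 tilt [-0.01    0.0063] open 0.0333 F [0.49 0.07 0.03]
shift [-0.053, 0.0024, -0.2593] turn [-0.36, -0.03, -0.57]
```

View pics/s11.png

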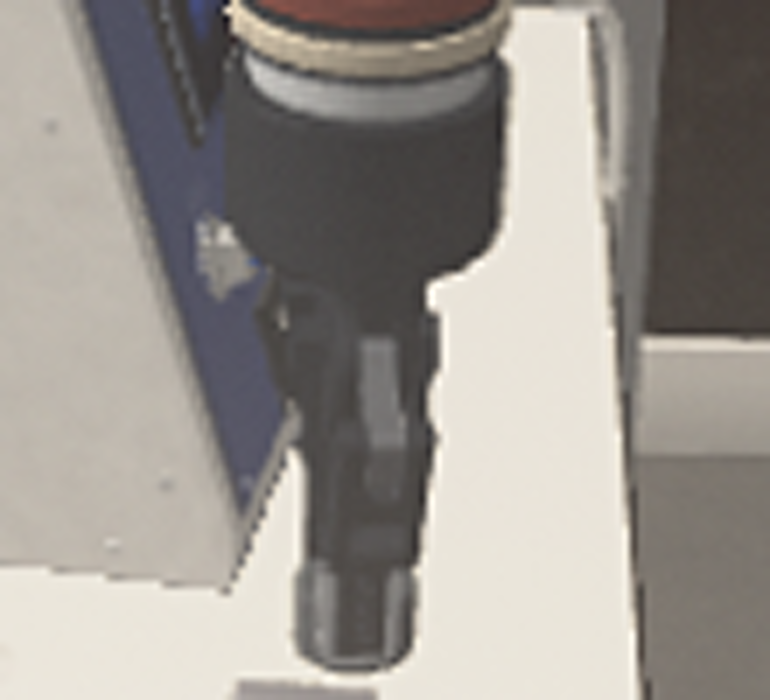

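>>> arm_command(steps=[[[-0.053,0,-0.259],[-0.3,0,-0.5],0.2],[[-0.053,0,-0.259],[-0.3,0,-0.5],0.2],[[-0.053,0,-0.259],[-0.3,0,-0.5],0.2],[[-0.053,0,-0.259],[-0.3,0,-0.5],0.2],[[-0.053,0,-0.259],[-0.3,0,-0.5],0.2]])

```text
t: 11.05
tool_pos: [0.4726, 0.1039, 0.163]
tool_rot: [-0.153, 2.153, -2.152]
contact_force: [0.7, -0.6, -0.4]
opening: 0.0337
```

```bash
python3 g.py 0.476 0.1152 0.1 -82.1
```

```text
t 11.05 pos [0.4726 0.1039 0.163 ] jaw -82.14 tilt [ 0.0048 -0.001 ] open 0.0337 F [ 0.66 -0.6  -0.37]
shift [-0.0052, 0.063, -0.0107] turn [0.06, -0.04, 0.27]
```

>>> arm_command(steps=[[[-0.005,0.03,-0.011],[0,0,0.2],0.2],[[-0.005,0.063,-0.011],[0,0,0.2],0.2],[[-0.005,0.068,-0.011],[0,0,0.2],0.2],[[-0.005,0.068,-0.011],[0,0,0.2],0.2],[[-0.005,0.068,-0.011],[0,0,0.2],0.2]])

```text
t: 11.55
tool_pos: [0.4762, 0.115, 0.0957]
tool_rot: [-0.147, 2.152, -2.15]
contact_force: [1.6, -0.1, 0.3]
opening: 0.0334
```

```bash
python3 g.py 0.476 0.1152 0.085 -82.1; python3 - <<'E'
from m import *
im=ctrl.get_image('side');save(im,'s12.png',(220,320,280,390),7)
o=ctrl.get_obs()["tool_pos"];print(o)
for z in(.088,):
    p=(.474,.1152);h=np.r_[proj(im,circ(*p,z,.018)),proj(im,circ(*p,z+.022,.018))]
    print(z,((h.min(0)-[280,220])*7).round(),((h.max(0)-[280,220])*7).round())
print(((proj(im,[[.474,.1152,.071],[.474,.1152,.025]])-[280,220])*7).round())
E
```

```text
t 11.55 pos [0.4762 0.115  0.0957] jaw -82.2 tilt [ 0.0004 -0.0009] open 0.0334 F [ 1.63 -0.09  0.34]
shift [0.0002, 0.0107, -0.0002] turn [0.05, -0.1, 0.03]
[0.4768 0.115  0.0965]
0.088 [315. 247.] [463. 415.]
[[388. 407.]
 [386. 527.]]
```

View pics/s12.png

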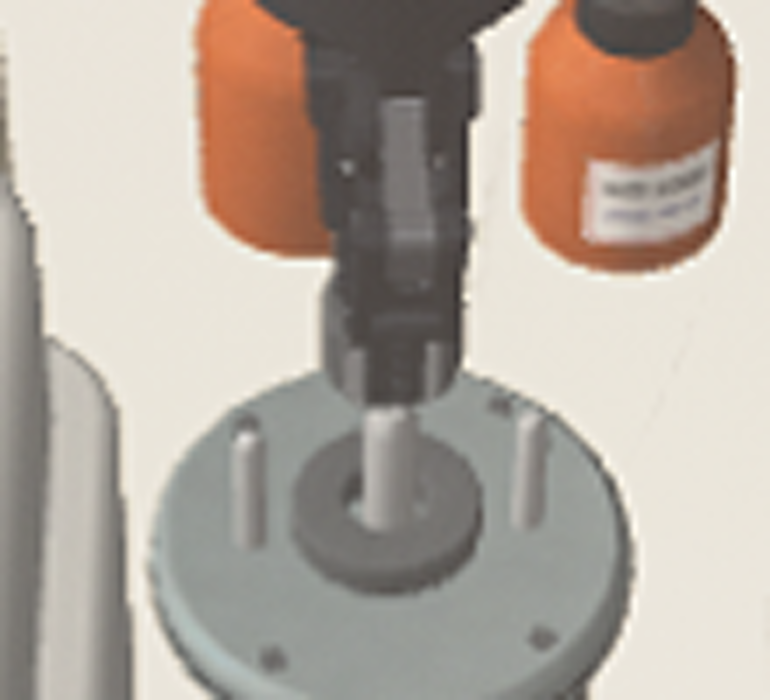

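>>> arm_command(steps=[[[-0.001,0.008,0],[0,0,0],0.2],[[-0.001,0.016,0],[0,0,0],0.2],[[-0.001,0.022,0],[0,0,0],0.2],[[-0.001,0.028,0],[0,0,0],0.2],[[-0.001,0.03,0],[0,0,0],0.2]])

```text
t: 12.1
tool_pos: [0.4771, 0.1151, 0.0653]
tool_rot: [-0.147, 2.152, -2.15]
contact_force: [0.3, -0.1, -0.6]
opening: 0.0342
```

```bash
python3 g.py 0.477 0.1152 0.044 -82.1
```

```text
t 12.1 pos [0.4771 0.1151 0.0653] jaw -82.21 tilt [ 0.0007 -0.0009] open 0.0342 F [ 0.25 -0.11 -0.6 ]
shift [0.0001, 0.0213, -0.0001] turn [0.05, -0.11, 0.04]
```

>>> arm_command(steps=[[[0,0.007,0],[0,0,0],0.2],[[0,0.013,0],[0,0,0],0.2],[[0,0.018,0],[0,0,0],0.2],[[0,0.0215,0],[0,0,0],0.2],[[0,0.022,0],[0,0,0],0.2]])

```text
t: 12.6
tool_pos: [0.4771, 0.1152, 0.0441]
tool_rot: [-0.149, 2.153, -2.151]
contact_force: [-5.4, -1.0, 8.6]
opening: 0.0337
```

```bash
python3 g.py 0.477 0.1152 0.044 -82.1;python3 - <<'E'
from m import *
im=ctrl.get_image('side');save(im,'s13.png',(220,320,280,390),7)
E
```

```text
t 12.6 pos [0.4771 0.1152 0.0441] jaw -82.2 tilt [ 0.0019 -0.0009] open 0.0337 F [-5.43 -0.98  8.62]
shift [0.0001, 0.0001, -0.0] turn [0.05, -0.1, 0.11]
```

View pics/s13.png

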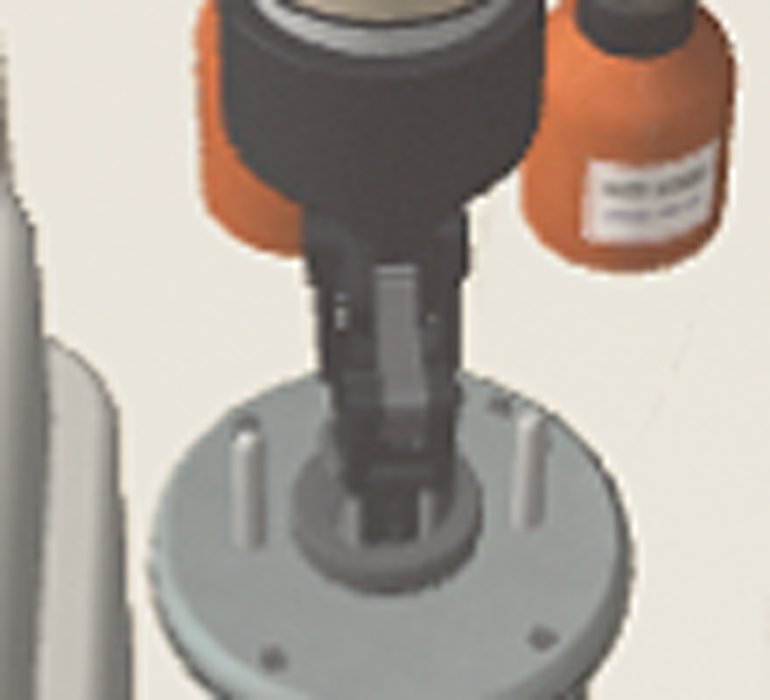

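>>> arm_command(steps=[[[0,-0.001,0],[0,0,0],0.6],[[0,-0.001,0],[0,0,0],0.6],[[0,-0.001,0],[0,0,0],0.6],[[0,-0.001,0],[0,0,0],0.6]])

```text
t: 13.05
tool_pos: [0.4771, 0.1152, 0.045]
tool_rot: [-0.149, 2.153, -2.151]
contact_force: [0.4, -0.6, 0.8]
opening: 0.0515
```

>>> arm_command(steps=[[[0,-0.04,0],[0,0,0],0.6],[[0,-0.09,0],[0,0,0],0.6],[[0,-0.125,0],[0,0,0],0.6],[[0,-0.125,0.1],[0,0,0],0.6],[[0,-0.125,0.1],[0,0,0],0.6]])

```text
t: 13.55
tool_pos: [0.4921, 0.0158, 0.1723]
tool_rot: [-0.148, 2.147, -2.148]
contact_force: [1.3, 0.2, -0.6]
opening: 0.0514
```

```bash
python3 - <<'E'
from m import *
im=ctrl.get_image('side');save(im,'s14.png',(220,320,280,390),7)
E
python3 g.py 0.474 -0.2937 0.16 -95.2
```

```text
t 13.6 pos [0.4924 0.0085 0.1713] jaw -82.42 tilt [-0.0006  0.0056] open 0.0514 F [ 0.9  -5.64  0.52]
shift [0.0581, 0.0129, 0.297] turn [-0.32, 12.78, -0.07]
```

View pics/s14.png

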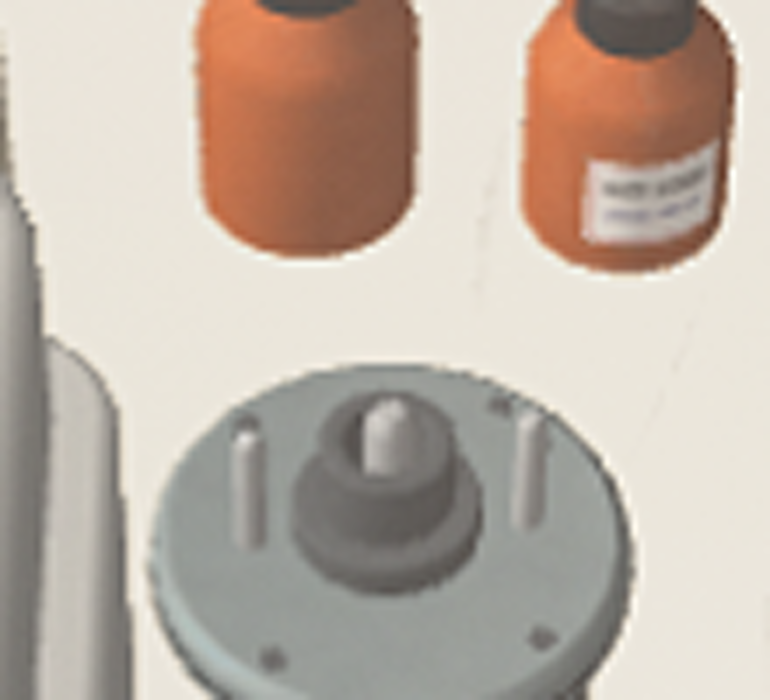

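Both collars are seated, with the narrow one standing on the wide one around (388,470). Next is the head.

>>> arm_command(steps=[[[0.058,0.005,0.297],[0,12.5,0],0.6],[[0.058,0.005,0.297],[0,12.5,0],0.6],[[0.058,0.005,0.297],[0,12.5,0],0.6],[[0.058,0.005,0.297],[0,12.5,0],0.6],[[0.058,0.005,0.297],[0,12.5,0],0.6]])

```text
t: 14.1
tool_pos: [0.4768, -0.2354, 0.1682]
tool_rot: [-0.096, -2.172, 2.184]
contact_force: [1.3, -0.2, -0.2]
opening: 0.0513
```

```bash
python3 g.py 0.474 -0.2937 0.1 -94.9
```

```text
t 14.1 pos [ 0.4768 -0.2354  0.1682] jaw -94.94 tilt [-0.002   0.0052] open 0.0513 F [ 1.27 -0.24 -0.18]
shift [-0.0021, 0.0685, 0.058] turn [-0.3, -0.04, -0.11]
```

>>> arm_command(steps=[[[-0.002,0.02,0.04],[-0.3,0,-0.1],0.6],[[-0.002,0.05,0.058],[-0.3,0,-0.1],0.6],[[-0.002,0.069,0.058],[-0.3,0,-0.1],0.6],[[-0.002,0.069,0.058],[-0.3,0,-0.1],0.6],[[-0.002,0.069,0.058],[-0.3,0,-0.1],0.6]])

```text
t: 14.6
tool_pos: [0.4738, -0.2934, 0.0993]
tool_rot: [-0.093, -2.178, 2.176]
contact_force: [0.3, -0.0, 0.9]
opening: 0.0515
```

```bash
python3 g.py 0.474 -0.2937 0.06 -94.9; python3 - <<'E'
from m import *
im=ctrl.get_image('side');save(im,'s15.png',(110,210,290,400),7)
im=ctrl.get_image('top');save(im,'t15.png',(175,275,350,460),7)
E
python3 g.py 0.474 -0.2937 0.06 -94.9
```

```text
t 14.6 pos [ 0.4738 -0.2934  0.0993] jaw -94.94 tilt [ 0.0005 -0.0006] open 0.0515 F [ 0.34 -0.01  0.94]
shift [-0.0002, 0.0393, 0.0003] turn [0.04, -0.04, 0.03]
t 14.7 pos [ 0.4749 -0.2938  0.1011] jaw -94.89 tilt [-0.0024  0.0013] open 0.0514 F [ 0.13  0.04 -0.43]
shift [0.001, 0.0411, -0.0001] turn [-0.08, 0.01, -0.13]
```

View pics/s15.png

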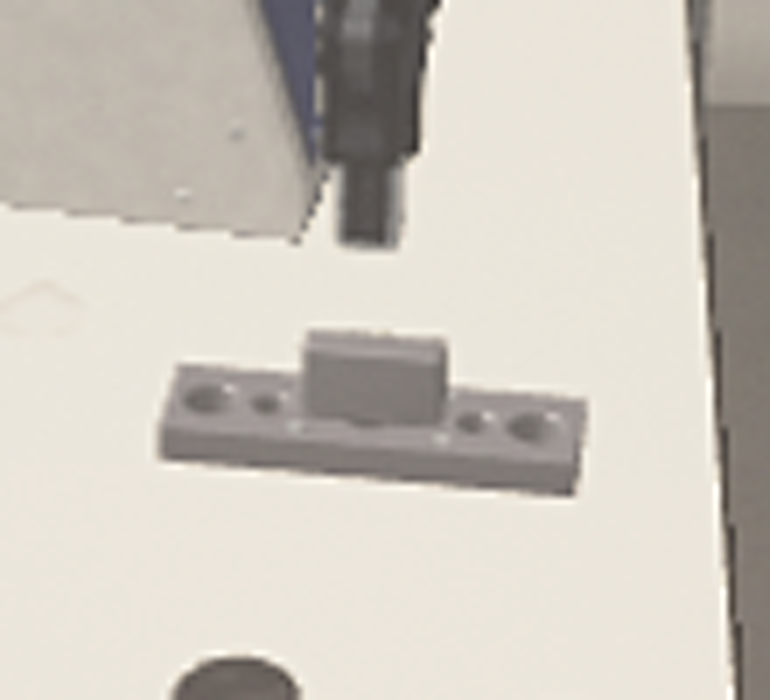

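View pics/t15.png

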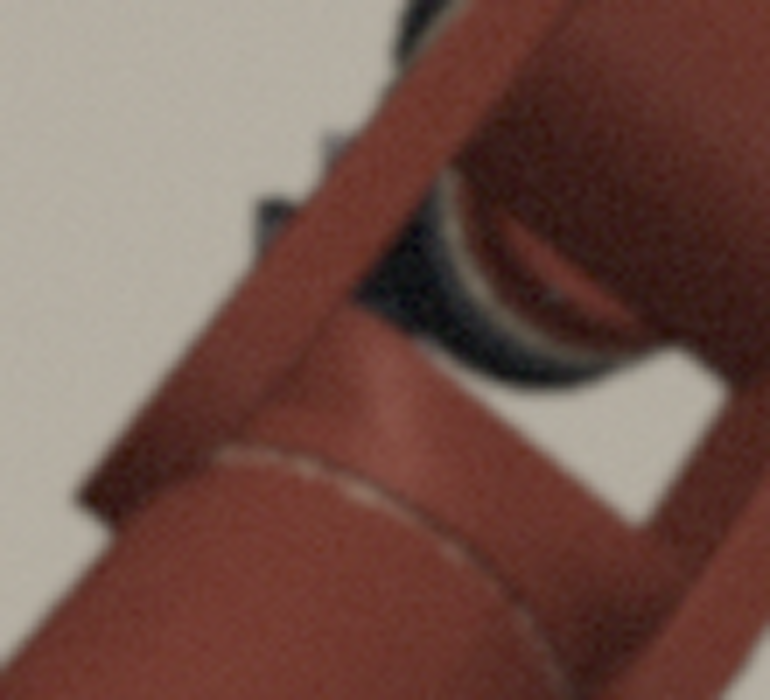

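>>> arm_command(steps=[[[0.001,0.03,0],[0,0,-0.1],0.6],[[0.001,0.06,0],[0,0,-0.1],0.6],[[0.001,0.077,0],[0,0,-0.1],0.6],[[0.001,0.081,0],[0,0,-0.1],0.6],[[0.001,0.081,0],[0,0,-0.1],0.6]])

```text
t: 15.2
tool_pos: [0.4746, -0.2938, 0.0209]
tool_rot: [-0.094, -2.177, 2.181]
contact_force: [-0.6, 0.2, 0.8]
opening: 0.0512
```

```bash
python3 g.py 0.474 -0.2937 0.019 -94.9; python3 - <<'E'
from m import *
im=ctrl.get_image('side');save(im,'s16.png',(110,210,290,400),7)
E
python3 g.py 0.474 -0.2937 0.019 -94.9
```

```text
t 15.2 pos [ 0.4746 -0.2938  0.0209] jaw -94.86 tilt [-0.0014  0.0019] open 0.0512 F [-0.63  0.23  0.78]
shift [0.0007, 0.0019, -0.0] turn [-0.11, 0.04, -0.08]
t 15.25 pos [ 0.4751 -0.2943  0.0217] jaw -94.86 tilt [-0.0027  0.0028] open 0.0515 F [0.19 0.48 0.58]
shift [0.0012, 0.0027, -0.0005] turn [-0.16, 0.04, -0.15]
```

View pics/s16.png

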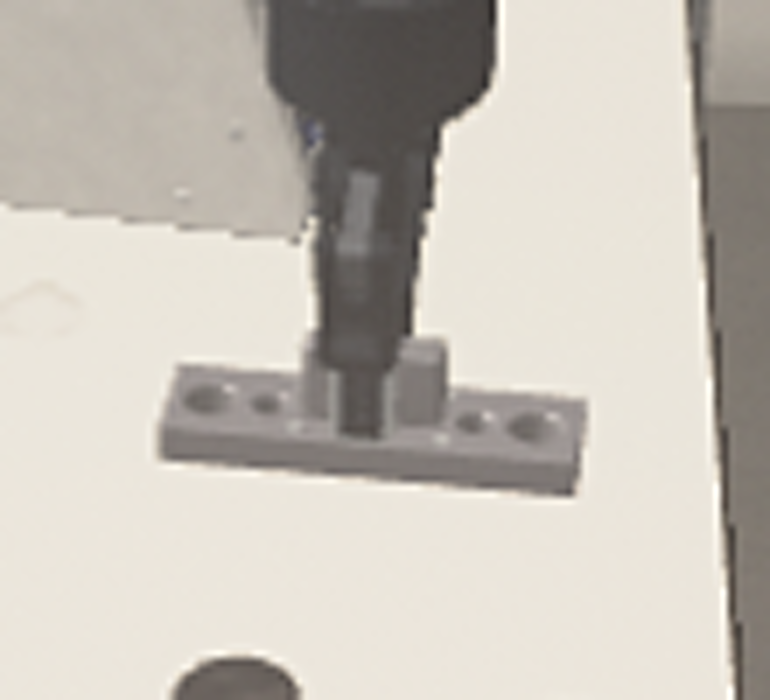

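>>> arm_command(steps=[[[0.003,0.002,0],[-0.1,0,-0.1],0.6],[[0.003,0.002,0],[-0.1,0,-0.1],0.3],[[0.003,0.002,0],[-0.1,0,-0.1],0.1],[[0.003,0.002,0],[-0.1,0,-0.1],0.0],[[0.003,0.002,0],[-0.1,0,-0.1],0.0]], force=60)

```text
t: 15.75
tool_pos: [0.4727, -0.2945, 0.0206]
tool_rot: [-0.095, -2.177, 2.181]
contact_force: [-0.8, -0.2, 3.7]
opening: 0.0126
```

>>> arm_command(steps=[[[0,0,0],[0,0,0],0.0],[[0,0,0],[0,0,0],0.0],[[0,0,0],[0,0,0],0.0]])

```text
t: 16.05
tool_pos: [0.4727, -0.2945, 0.0206]
tool_rot: [-0.095, -2.177, 2.181]
contact_force: [0.1, 0.3, 2.3]
opening: 0.0133
```

```bash
python3 g.py 0.474 -0.2937 0.019 -94.9
```

```text
t 16.05 pos [ 0.4727 -0.2945  0.0206] jaw -94.87 tilt [-0.002   0.0018] open 0.0133 F [0.11 0.26 2.28]
shift [-0.0013, 0.0016, -0.0009] turn [-0.1, 0.03, -0.11]
```

>>> arm_command(steps=[[[0,-0.015,0],[0,0,0],0.0],[[0,-0.045,0],[0,0,0],0.0],[[0,-0.085,0],[0,0,0],0.0],[[0,-0.125,0],[0,0,0],0.0],[[0,-0.15,0],[0,0,0],0.0]])

```text
t: 16.55
tool_pos: [0.4732, -0.2949, 0.1748]
tool_rot: [-0.098, -2.176, 2.186]
contact_force: [0.3, -0.7, -1.5]
opening: 0.0126
```

```bash
python3 g.py 0.475 0.115 0.18 -82.1;  python3 - <<'E'
from m import *
im=ctrl.get_image('side');save(im,'s17.png',(30,190,250,440),4)
E
```

```text
t 16.55 pos [ 0.4732 -0.2949  0.1748] jaw -94.86 tilt [-0.0056  0.0044] open 0.0126 F [ 0.27 -0.66 -1.48]
shift [0.0329, -0.0072, -0.4085] turn [-0.28, -12.76, -0.29]
```

View pics/s17.png

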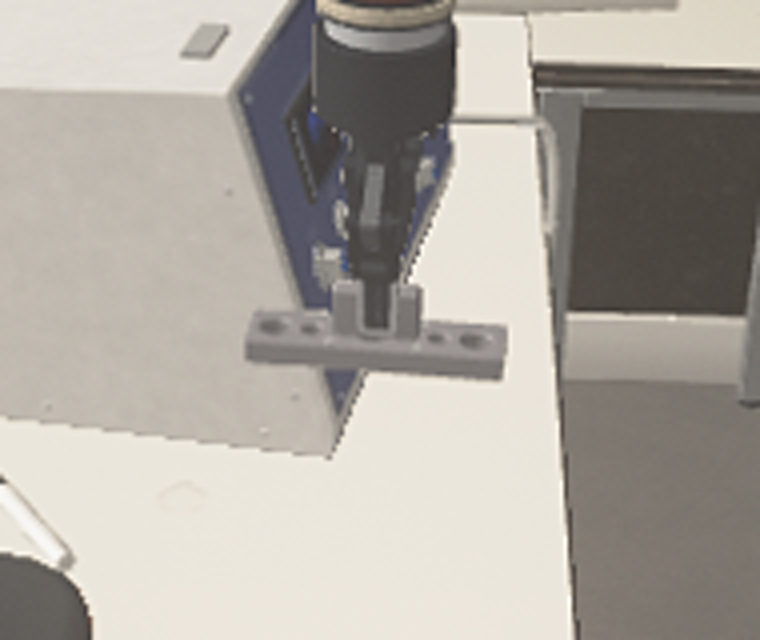

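>>> arm_command(steps=[[[0.003,-0.007,-0.03],[-0.2,-1,-0.2],0.0],[[0.006,-0.007,-0.07],[-0.2,-2,-0.2],0.0],[[0.009,-0.007,-0.11],[-0.2,-3,-0.2],0.0],[[0.013,-0.007,-0.155],[-0.2,-4,-0.2],0.0],[[0.017,-0.007,-0.2],[-0.2,-5,-0.2],0.0]])

```text
t: 17.1
tool_pos: [0.4741, -0.0938, 0.1839]
tool_rot: [0.004, 2.211, -2.223]
contact_force: [0.8, 1.4, -1.8]
opening: 0.0127
```

```bash
python3 g.py 0.475 0.115 0.18 -82.1
```

```text
t 17.1 pos [ 0.4741 -0.0938  0.1839] jaw -89.87 tilt [-0.0064  0.005 ] open 0.0127 F [ 0.76  1.39 -1.76]
shift [-0.0014, 0.0029, -0.2088] turn [-0.31, -7.76, -0.35]
```

>>> arm_command(steps=[[[0,0.001,-0.045],[-0.3,-2,-0.3],0.0],[[0,0.002,-0.09],[-0.3,-4,-0.3],0.0],[[-0.001,0.003,-0.135],[-0.3,-6,-0.3],0.0],[[-0.001,0.003,-0.175],[-0.3,-7.8,-0.3],0.0],[[-0.001,0.003,-0.2],[-0.3,-7.8,-0.3],0.0]])

```text
t: 17.6
tool_pos: [0.4736, 0.1087, 0.1795]
tool_rot: [-0.152, 2.149, -2.148]
contact_force: [-0.0, 0.1, -2.2]
opening: 0.0131
```

>>> arm_command(steps=[[[0,0.015,-0.004],[0,0,0],0.0],[[0,0.025,-0.008],[0,0,0],0.0],[[0,0.04,-0.008],[0,0,0],0.0],[[0,0.05,-0.008],[0,0,0],0.0],[[0,0.05,-0.008],[0,0,0],0.0]])

```text
t: 18.1
tool_pos: [0.4708, 0.1155, 0.1265]
tool_rot: [-0.156, 2.151, -2.151]
contact_force: [-0.0, -0.5, -2.5]
opening: 0.0128
```

```bash
python3 g.py 0.475 0.115 0.1116 -82.1;  python3 - <<'E'
from m import *
im=ctrl.get_image('side');save(im,'s18.png',(215,315,280,390),7)
im=ctrl.get_image('top');save(im,'t18.png',(170,270,150,260),7)
E
python3 g.py 0.475 0.115 0.1116 -82.1
```

```text
t 18.1 pos [0.4708 0.1155 0.1265] jaw -81.99 tilt [ 0.0052 -0.0004] open 0.0128 F [-0.05 -0.5  -2.52]
shift [-0.0042, 0.0149, 0.0011] turn [0.02, 0.11, 0.3]
t 18.2 pos [0.4724 0.1159 0.129 ] jaw -81.98 tilt [ 0.0009 -0.0003] open 0.013 F [-0.09  0.42 -1.43]
shift [-0.0025, 0.0174, 0.0013] turn [0.02, 0.12, 0.05]
```

View pics/s18.png

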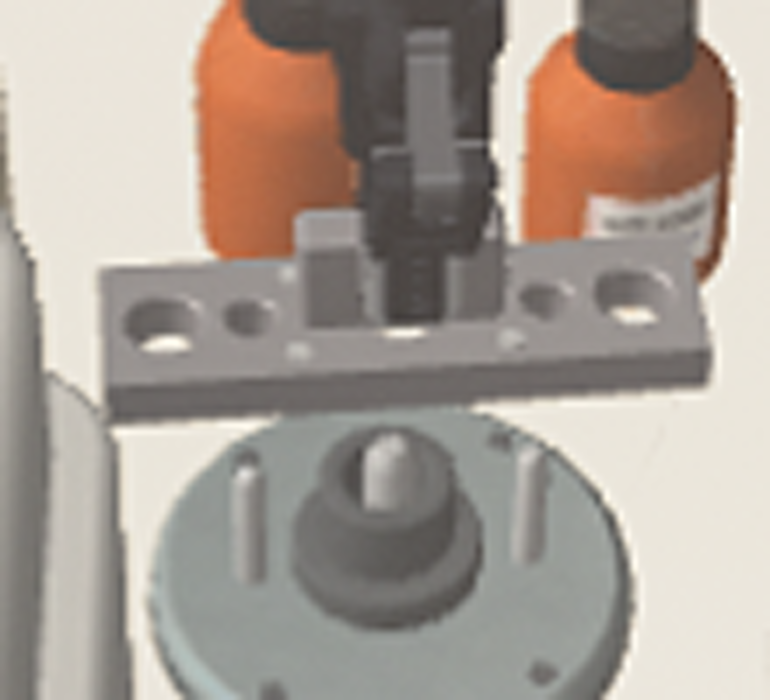

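View pics/t18.png

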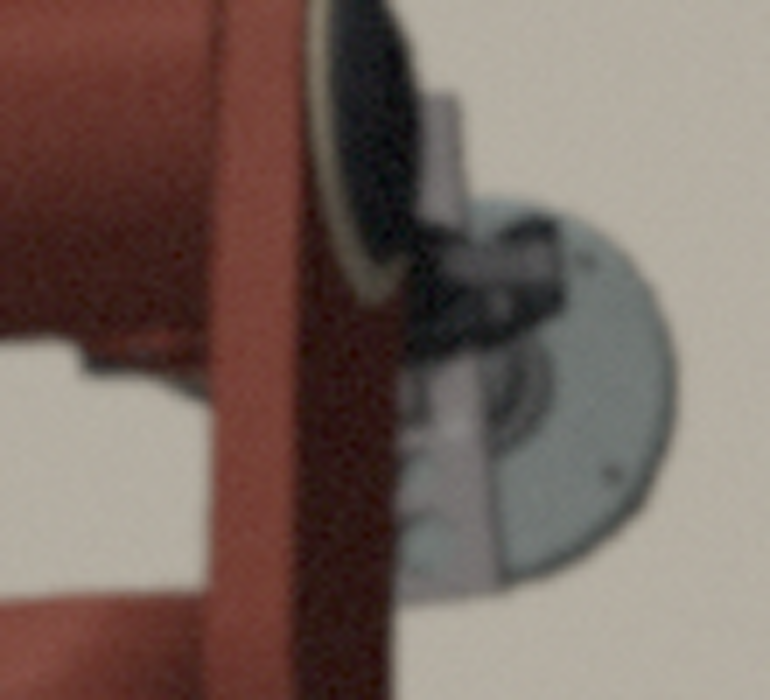

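```bash
cat > hf.py <<'E'
from m import *
def hd(x,y,z,w,rx=0,ry=0):
    L=np.array([(.073,-.02,.014),(.073,.02,.014),(-.073,.02,.014),(-.073,-.02,.014),(.073,.02,0),(-.073,.02,0)]+[(.057,0,.014),(.036,0,.014),(-.036,0,.014),(-.057,0,.014)])
    return R.from_euler("xyz",[rx,ry,w]).apply(L)+[x,y,z]
def fit(im,pix,z):
    n=~np.isnan(pix[:,0])
    f=least_squares(lambda p:(proj(im,hd(p[0],p[1],z,p[2]))-pix)[n].ravel(),[.474,.115,.138]);print("z fixed",f.x,f.fun.reshape(-1,2).round(1).tolist())
    f=least_squares(lambda p:(proj(im,hd(*p))-pix)[n].ravel(),[.474,.115,z,.138]);print("z free",f.x,np.abs(f.fun).mean())
    f=least_squares(lambda p:np.r_[(proj(im,hd(p[0],p[1],z,*p[2:]))-pix)[n].ravel()],[.474,.115,.138,0,0]);print("tilt",f.x,np.abs(f.fun).mean())
E
python3 - <<'E'
from hf import *
im=ctrl.get_image("side")
pix=np.array([(103,270),(106,388),(710,348),(692,240),(110,421),(712,381),(162,325),(248,317),(546,298),(633,294)])/7.+[280,215]-.43
fit(im,pix,.1285-.0206)
E
```

```text
z fixed [0.4717 0.1168 0.1414] [[-0.9, -0.4], [-0.5, -0.2], [0.7, 0.1], [-0.5, -1.2], [-0.7, 0.8], [-0.2, 1.1], [0.5, -0.4], [0.7, -0.0], [0.6, 0.1], [0.4, -0.1]]
z free [0.4719 0.1116 0.1025 0.1407] 0.45509690020561494
tilt [0.4714 0.1176 0.1207 0.0567 0.023 ] 0.48380208015959597
```

```bash
python3 g.py 0.4742 0.115 0.103 -82.1
```

```text
t 18.25 pos [0.4728 0.1161 0.1298] jaw -81.96 tilt [-0.0004 -0.0003] open 0.0127 F [-1.11  0.54 -2.23]
shift [-0.0012, 0.0268, 0.0013] turn [0.02, 0.14, -0.03]
```

>>> arm_command(steps=[[[-0.001,0.008,0.001],[0,0.1,0],0.0],[[-0.001,0.016,0.001],[0,0.1,0],0.0],[[-0.001,0.023,0.001],[0,0.1,0],0.0],[[-0.001,0.027,0.001],[0,0.1,0],0.0],[[-0.001,0.027,0.001],[0,0.1,0],0.0]])

```text
t: 18.75
tool_pos: [0.4732, 0.1152, 0.1015]
tool_rot: [-0.151, 2.151, -2.15]
contact_force: [-0.1, 0.0, -0.9]
opening: 0.0129
```

>>> arm_command(steps=[[[0,0,0],[0,0,0],0.0],[[0,0,0],[0,0,0],0.0],[[0,0,0],[0,0,0],0.0]])

```text
t: 19.05
tool_pos: [0.4734, 0.1153, 0.1019]
tool_rot: [-0.15, 2.15, -2.15]
contact_force: [-0.8, 0.4, -1.8]
opening: 0.0129
```

```bash
python3 g.py 0.4742 0.115 0.1018 -82.1;  python3 - <<'E'
from m import *
im=ctrl.get_image('side');save(im,'s19.png',(235,335,290,390),8)
im=ctrl.get_image('top');save(im,'t19.png',(180,260,160,260),8)
E
python3 g.py 0.4742 0.115 0.1018 -82.1
```

```text
t 19.05 pos [0.4734 0.1153 0.1019] jaw -82.05 tilt [ 0.001  -0.0004] open 0.0129 F [-0.78  0.38 -1.83]
shift [-0.0007, 0.0001, 0.0004] turn [0.02, 0.05, 0.06]
t 19.15 pos [0.4734 0.1153 0.1019] jaw -82.05 tilt [ 0.0011 -0.0004] open 0.0127 F [ 0.26 -0.59 -1.71]
shift [-0.0008, 0.0001, 0.0004] turn [0.02, 0.05, 0.06]
```

View pics/s19.png

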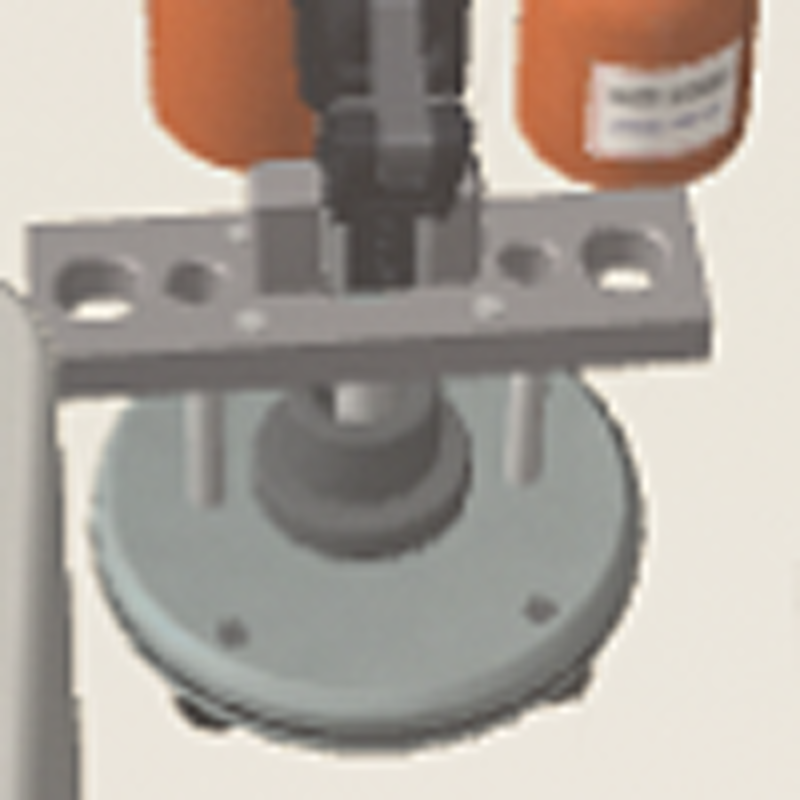

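View pics/t19.png

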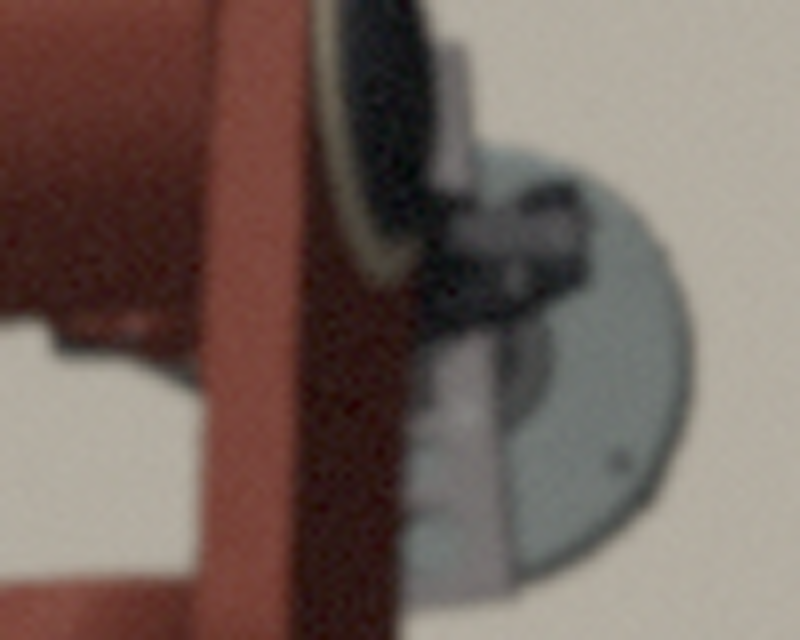

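```bash
python3 - <<'E'
from hf import *
im=ctrl.get_image("side")
pix=np.array([(27,228),(58,361),(711,320),(688,190),(58,396),(711,356),(97,287),(194,282),(526,263),(626,257)],float)/8.+[290,235]-.44
pix[[1,4]]=np.nan
fit(im,pix,.1019-.0206)
top=ctrl.get_image("top")
q=((proj(top,hd(.4737,.1153,.0813,.138))-[160,180]+.44)*8).round()
print("top pred corners far-right, near-right",q[0],q[3])
E
```

```text
z fixed [0.4749 0.1151 0.1393] [[-0.6, -0.3], [0.2, -0.1], [-0.4, -0.5], [-0.3, 0.9], [0.3, 0.1], [0.4, 0.0], [0.4, -0.1], [-0.1, -0.1]]
z free [0.4749 0.1143 0.0804 0.1393] 0.3081512011009053
tilt [0.4747 0.1157 0.1011 0.0495 0.0397] 0.20266320453609765
top pred corners far-right, near-right [459.  45.] [517. 605.]
```

>>> arm_command(steps=[[[0.001,0,0],[0,0,0],0.0],[[0.001,0,0],[0,0,0],0.0],[[0.001,0,0],[0,0,0],0.0],[[0.001,0,0],[0,0,0],0.0],[[0.001,0,0],[0,0,0],0.0]])

```text
t: 19.75
tool_pos: [0.4723, 0.1151, 0.1018]
tool_rot: [-0.151, 2.15, -2.15]
contact_force: [1.0, 0.0, -0.9]
opening: 0.0128
```

```bash
python3 - <<'E'
from m import *
im=ctrl.get_image('side');save(im,'s20.png',(235,335,290,390),8);save(im,'s20w.png')
im=ctrl.get_image('top');save(im,'t20.png')
E
python3 g.py 0.4730 0.115 0.1018 -82.1
```

```text
t 19.85 pos [0.4724 0.1151 0.1018] jaw -82.06 tilt [ 0.0012 -0.0004] open 0.0127 F [-0.3  -0.74 -1.5 ]
shift [-0.0006, 0.0, 0.0002] turn [0.02, 0.04, 0.07]
```

View pics/s20.png

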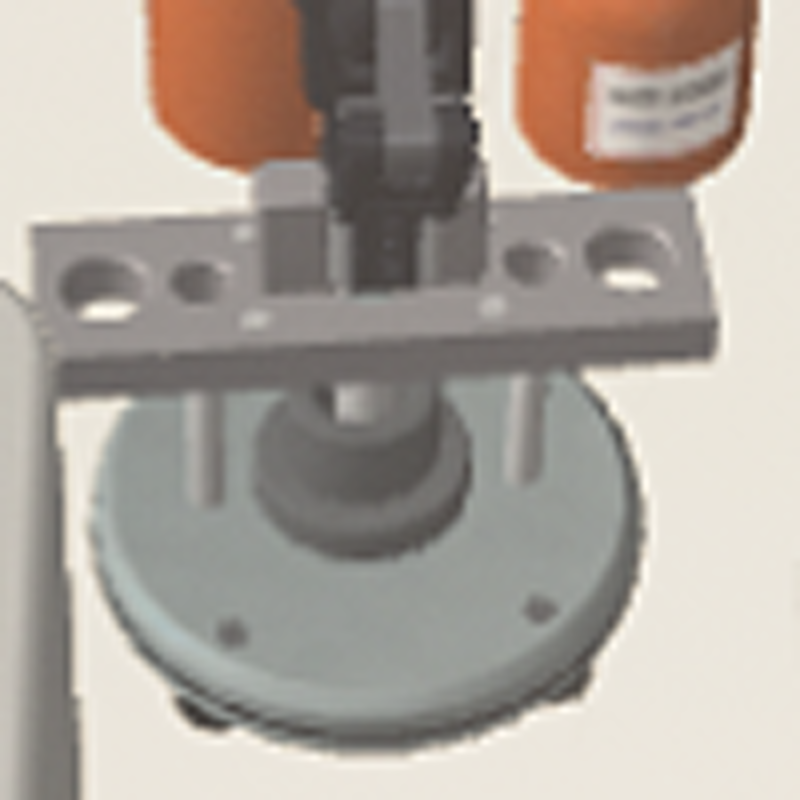

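View pics/t20.png

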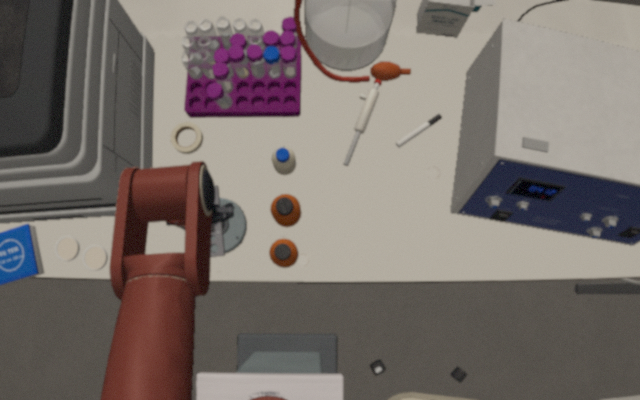

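```bash
python3 -c "
from station import ctrl
print(ctrl.finish_job())"
```

```text
the job is handed in; nothing more can be done
None
```

I rebuilt the mixer in the order asked and handed it in at about 20 s, with the gripper still holding the head over the shaft at 60 N.

- **Wide collar:** It was threaded down the shaft until about 8 N of contact at the seat height, then released. The side picture shows it flat on the base.
- **Narrow collar:** It was threaded on until it met the wide collar at the expected height, with about 9 N of contact. After release, the picture shows it upright on the wide one.
- **Head:** It was taken by its rib and carried over with its underside about 16 cm above the worktop. It is held level, with measured tool tilt about 0.001 rad.
    - **Height:** The arm reading puts the underside about 10 mm above the shaft tip. The side-camera fit, made just before a last 1 mm sideways shift, put it about 9 mm above.
    - **Alignment:** After that shift the pin holes sit evenly over the pins in the side view. Before it, the fitted head angle matched the drive base to about 0.01 rad.
    - **Contact:** The force readings show only the head's weight, so nothing is touching.
- **Bottles:** The last top picture shows all three where they stood at the start.

**Checks that disagree:** The side camera puts the head on centre across the pin line (y). The top camera suggests it may be about 1 mm to the right of that, and the arm hides most of the head there. The drive-base estimates also vary by 1–2 mm between views. A side-camera fit with tilt left free suggested about 0.05 rad of tilt, but I put little weight on it given the level arm reading and the flat grasp.

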